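# Fit the double lid to the pellet canister and lift off only the outer lid

### The job

Slide the tape roll up off the stem of the lid set and set it down flat in the saucer, then pick up the two nested lids together by the stem, lower them fully home onto the canister and let go. Then lift off the outer lid alone, leaving the inner lid seated on the canister, and finish while still holding the outer lid in the gripper, raised well clear above the stem (finger-width or more between its lower edge and the stem's tip). Set things down gently rather than dropping them, keep the canister upright on its tray, and leave the cone, the valve and the suction cup alone.

Things in the scene. Friction and masses are not known exactly. Their poses are not given: they have to be found in the camera images.
- tape_roll: Roll of pale tape wound on a card core, a plain ring: 44 mm outside diameter, 24 mm bore, 26 mm high, about 60 g. It starts parked loosely over the stem of the inner lid, lying on top of the outer lid, with 12 mm of stem showing above it. Origin: centre of its underside; z is the ring's axis.
- inner_lid: Grey plastic, round, 90 g. Origin: centre of its plug's underside, which stands on the lid tray. Upwards: plug 62 mm diameter, tapering to 54 in the lowest 5 mm; flange 72 diameter from 10 to 14 mm; boss 51 diameter to 22; upright stem 12 diameter to 74, through the outer lid and 38 above its top. Lifted by the stem it carries the outer lid. Seated on the canister: origin 80 mm above the canister's.
- outer_lid: White plastic cap, open below, 62 mm outside diameter, 22 mm high, skirt wall 3 mm, top 4 mm thick with an 18 mm hole for the stem, 60 g. Origin: centre of its lower edge, which rests loosely (no catch, 2.5 mm side play) on the inner lid's flange, 14 mm above the inner lid's origin. z is its axis.
- canister: Round red plastic pellet canister, open at the top, loose, about 0.4 kg: 72 mm outside diameter, 90 mm high, mouth 66 mm diameter. It stands on the canister tray. Origin: centre of its underside; z up.
- saucer: Round white ceramic feeding saucer, loose, about 250 g: 116 mm across the rim, 14 mm high, flat inner floor about 92 mm across and 5 mm above its origin. It stands on the saucer tray. Origin: centre of its underside.
- canister_tray: Clear acrylic tray fixed to the counter, 145 mm square with lips 8 mm above its deck. Origin: centre of its foot on the counter; its deck is 10 mm above. Carries the canister.
- lid_tray: Clear acrylic tray on legs, fixed, 145 mm square with 8 mm lips. Origin: centre of its foot on the counter; its deck is 36 mm above. Carries the lid set.
- saucer_tray: Clear acrylic tray on legs, fixed, 145 mm square with 8 mm lips. Origin: centre of its foot on the counter; its deck is 60 mm above. Carries the saucer. The three trays may stand in any order from left to right.
- cone: Bystander: terracotta breeding cone, upright, 68 mm wide at the foot, 85 mm high, on a small clear tray (90 mm square) in the far row. Origin: centre of its underside.
- valve: Bystander: small grey check valve lying on its side, 52 mm long, 22 mm thick, on a small clear tray in the far row. Origin: centre of its underside.
- suction_cup: Bystander: black rubber suction cup, 40 mm wide, 16 mm high, on a small clear tray in the far row. Origin: centre of its underside.

How it is judged:
By the outcome, as a careful person would: the job done as asked, in the order asked, and still so for the second after the job is handed in, while the arm keeps its last pose, push and grip.
It also fails if it takes over 61 s, if anything falls off the work surface, if the arm or the gripper's body presses on something with over 40 N, if the wrist force passes 120 N, or if a joint passes its speed limit or range.

### The arm

A 6-joint arm with a two-finger parallel gripper is mounted at the origin on the work surface. World frame = base frame: x ahead of the robot, y to its left, z up, the work surface at z = 0. Lengths are in m, angles in rad, forces in N, time in s.
With the tool pointing down it reaches from about 0.425 to 0.95 m from the base axis. Payload 3.5 kg.
Tool frame: the origin (TCP) lies on the centre line of the jaws, within the pads' length; the fingertips stand 11 mm ahead of it and the grasp point (between the pads) lies 8 mm behind it; x points along the fingers, y is the direction in which the jaws open and shut, and the axes are right-handed (so a half turn about x gives the same grasp; the last joint's range is limited). The gripper opens to 85 mm and grips with 20 to 120 N. Pads are 22 mm wide; open, the fingers measure 114 mm over their backs; the gripper's body (76 mm by 85 mm) begins 54 mm behind the grasp point. The pads swing forward as they close: fully open they stand 13 mm farther back than shut.
Start: joints at [0.988, 0.286, 1.577, -0, 1.279, -0.15], TCP at [0.283, 0.613, 0.213] pointing down, gripper open.
Joint ranges: [-2.77, 2.77], [-0.9, 2.22], [0.21, 2.48], [-1.53, 4.67], [0.24, 2.81], [-2.84, 2.84]. Speed limits (rad/s): [2.79, 2.79, 3.14, 3.14, 3.14, 3.14].

### API

Orientations are given as a unit quaternion [x, y, z, w].
In Python, from plant import ctrl gives the robot as it stands. The module is installed in compiled form; this text tells all that it offers.
- The arm moves only by the tool drive_tool, never from a script. Its argument "series" is a list of rows, each a list of 2 entries, a list of its own where there are three numbers: the shift along the tool's x, y, z in units of 50 mm (1.0 is 50 mm), then the turn, a rotation vector about the tool's x, y, z in degrees. A call has 1 to 5 rows; each row shifts and turns the pose as measured when the row begins, along the tool's axes as they then stand; what a row does not reach is not made up. A row lasts 1/10 s, in which the tool goes at most 50 mm and 8.59 degrees, less where a joint would pass 70% of its speed; a pose out of reach is approached as far as the arm can. A call is refused whole if a number of a shift passes 1 or a number of a turn 8.59, either way. A call with a gripper value outside its range is refused whole. "grip" is the gripper's target within -1 to 1 (fully open at 1, half-way at 0, shut at -1), set as the call begins (left out, the last holds). The fingers move at their own pace and stop on an object; "newtons" is the grip in N (left out, the last holds). Time passes only in rows, so rows that do not move let the fingers close. It gives the time, the measured TCP pose, the force and the opening at its end, in the units of the state.
- ctrl.get_state(): the state, without advancing time (a new reading comes with each control period).
- ctrl.read_camera(name): name is "side" or "top" or "wrist"; returns a dict with "img" (384x512x3 uint8, red, green, blue), "camera_matrix" (3x3 intrinsics, pixels), "k1" (the pictures are not rectified: a ray, as slopes to the right and down, at radius r is drawn at 1 + k1 r^2 times it, then the intrinsics apply), "R" (3x3) and "t" (3): a world point X has camera coordinates R X + t. Camera axes: x right, y down, z forward; pixel columns grow to the right and rows downward; lengths in m; the calibration is good to about 2 mm. A picture is of the moment at which its call begins. There is no depth.
- ctrl.sign_off(): hands the job in, once; it reports no verdict.
The state is a dict: "time": time; "qpos": joint angles; "dq": joint speeds; "joint_efforts": joint torques, N m; "eef_pos": TCP position; "tcp_rot": TCP orientation; "contact_force": force on the tool from outside, world axes, zero at the start; "wrist_torque": the same for the moment, N m; "opening": opening from 0.0 (shut) to 1.0 (fully open).
Only numpy, scipy, OpenCV 4.12 (cv2) and the standard library are available. Lean on these libraries where they do the work, as an engineer would, in place of code of your own. Each camera call takes 0.05 s, during which the arm holds its last target.

## Working session

There is one attempt and no reset: what is moved stays moved. The work goes in short steps, Python scripts to look and compute and a tool call to move; the robot and the scene stay as the last step left them, time stands still between calls to the robot, and variables do not carry over. Pictures are saved under pics/ and viewed, and the job is handed in when it is done.

Besides the shell and the picture viewer there is one more tool, called as a command line: name --argument value ..., lists and objects as JSON in quotes. drive_tool: Moves the arm, as the interface text tells. Its arguments: {"type":"object","properties":{"series":{"type":"array"},"grip":{"type":"number"},"newtons":{"type":"number"}},"required":["series"]}

```bash
mkdir -p pics; cat > h.py <<'E'
import numpy as np, cv2
from plant import ctrl
from scipy.spatial.transform import Rotation as Ro
def shot(n,f):
    d=ctrl.read_camera(n); cv2.imwrite('pics/'+f,d['img'][:,:,::-1]); np.savez('pics/'+f[:-4]+'.npz',**d); return d
def ray(d,u,v):
    K=np.array(d['camera_matrix']);k=float(d['k1'])
    xd=np.array([(u-K[0,2])/K[0,0],(v-K[1,2])/K[1,1]]);x=xd.copy()
    for _ in range(30): x=xd/(1+k*(x@x))
    R=np.array(d['R']);t=np.array(d['t'])
    return -R.T@t, R.T@np.array([x[0],x[1],1])
def onz(d,u,v,z):
    c,r=ray(d,u,v); return c+r*(z-c[2])/r[2]
def proj(d,X):
    K=np.array(d['camera_matrix']);k=float(d['k1'])
    p=np.array(d['R'])@np.array(X)+np.array(d['t']);x=p[:2]/p[2];x=x*(1+k*(x@x))
    return K[0,0]*x[0]+K[0,2],K[1,1]*x[1]+K[1,2]
def st():
    s=ctrl.get_state(); R=Ro.from_quat(s['tcp_rot']).as_matrix()
    print('t',s['time'],'p',np.round(s['eef_pos'],4),'op',np.round(s['opening'],3),'F',np.round(s['contact_force'],1))
    return s,R
def to(s,R,target):
    d=R.T@(np.array(target)-np.array(s['eef_pos'])); print('shift units',np.round(d/0.05,3)); return d
E
python3 - <<'E'
from h import *
for n in('side','top','wrist'):
    d=shot(n,n+'0.png'); print(n,d['camera_matrix'],d['k1'],-np.array(d['R']).T@d['t'],d['R'])
s,R=st();print(R)
E
```

```text
side [[444.870148     0.         251.17953505]
 [  0.         444.870148   182.25953073]
 [  0.           0.           1.        ]] -0.0835468535529832 [ 0.4529253  -0.75747423  0.74550475] [[ 0.98655311 -0.16280203 -0.01443797]
 [-0.117119   -0.64256765 -0.75722516]
 [ 0.11400042  0.7487338  -0.65299433]]
top [[498.62677896   0.         247.47639131]
 [  0.         498.62677896 198.05784343]
 [  0.           0.           1.        ]] -0.02232547922069939 [0.44244518 0.01460194 1.07792315] [[-0.00835524 -0.99984365  0.01558414]
 [-0.98942157  0.00600896 -0.14494432]
 [ 0.14482801 -0.01663033 -0.98931708]]
wrist [[268.31679018   0.         253.91729726]
 [  0.         268.31679018 193.47550168]
 [  0.           0.           1.        ]] 0.02209225472874466 [0.22326129 0.63912755 0.37145912] [[ 0.41970422  0.90765529 -0.00320119]
 [ 0.87673807 -0.40449016  0.26022695]
 [ 0.23490152 -0.11202495 -0.96554217]]
t 0.15 p [0.2828 0.6123 0.2119] op 1.003 F [-0.4  0.9  0.1]
[[-1.05574408e-03  4.19395198e-01  9.07803147e-01]
 [-1.63046118e-03  9.07801724e-01 -4.19396437e-01]
 [-9.99998113e-01 -1.92291309e-03 -2.74598706e-04]]
```

View pics/side0.png

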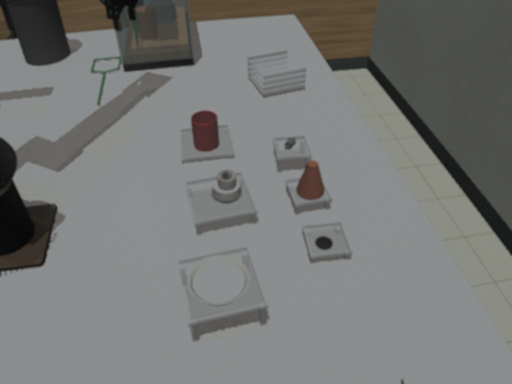

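View pics/top0.png

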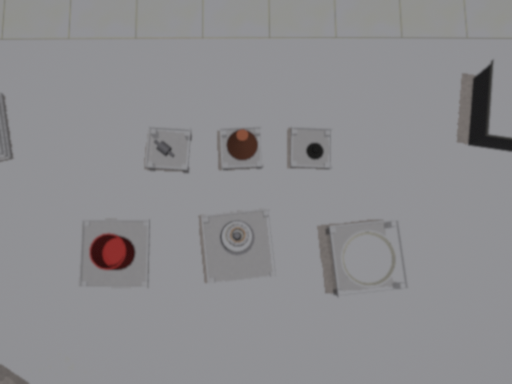

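View pics/wrist0.png

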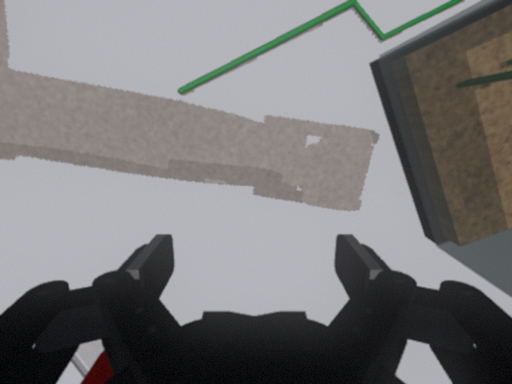

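The canister is on the left (top ~(115,252)), the lid set is in the middle (~(237,236)) and the saucer is on the right (~(368,258)). The far row holds the bystanders. I'll zoom in to measure.

```bash
python3 - <<'E'
from h import *
a=cv2.imread('pics/top0.png');b=cv2.imread('pics/side0.png')
def cr(i,x,y,w=100,h=75): return cv2.resize(i[y:y+h,x:x+w],(400,300),interpolation=cv2.INTER_CUBIC)
cv2.imwrite('pics/z0.png',np.vstack([np.hstack([cr(a,190,200),cr(a,320,220)]),np.hstack([cr(a,70,215),cr(b,180,160)])]))
E
```

```text
(no output)
```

View pics/z0.png

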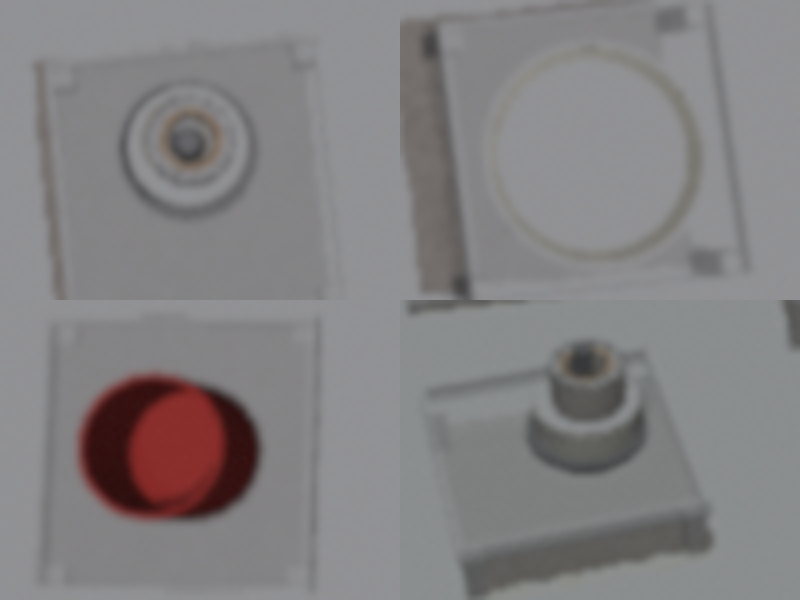

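```bash
python3 - <<'E'
from h import *
d=np.load('pics/top0.npz'); s=np.load('pics/side0.npz')
for n,u,v,z in[('stem',237,234.5,.110),('outer',237,237.2,.072),('saucer',368.4,258.1,.074),('can',108.1,251.8,.1)]: print(n,onz(d,u,v,z).round(4))
# side: roll top ellipse centre zoom (587,366)->; saucer rim
for n,u,v,z in[('rolltop',180+187/4,160+66/4,.098),('saucer',220,280,.074),('canTop',205,118.5,.1)]: print('side',n,onz(s,u,v,z).round(4))
# masks for canister top view
im=d['img'].astype(int);m=((im[:,:,0]-im[:,:,1]>25)).astype(np.uint8);m[:200]=0;m[330:]=0;m[:,200:]=0
c=max(cv2.findContours(m,0,1)[0],key=cv2.contourArea);print(cv2.boundingRect(c))
im=s['img'].astype(int);m=((im[:,:,0]-im[:,:,1]>25)).astype(np.uint8);m[165:]=0;m[:,250:]=0;m[:100]=0
c=max(cv2.findContours(m,0,1)[0],key=cv2.contourArea);print(cv2.boundingRect(c))
b=cv2.imread('pics/side0.png')
def cr(i,x,y,w=100,h=75): return cv2.resize(i[y:y+h,x:x+w],(800,600),interpolation=cv2.INTER_CUBIC)
cv2.imwrite('pics/z1.png',np.hstack([cr(b,170,90),])); 
st()
E
```

```text
stem [0.5128 0.0193 0.11  ]
outer [0.5101 0.0195 0.072 ]
saucer [ 0.4659 -0.2444  0.074 ]
can [0.4815 0.2704 0.1   ]
side rolltop [0.5147 0.0146 0.098 ]
side saucer [ 0.4683 -0.2505  0.074 ]
side canTop [0.4864 0.2631 0.1   ]
(89, 233, 45, 37)
(191, 111, 26, 40)
t 0.15 p [0.2828 0.6123 0.2119] op 1.003 F [-0.4  0.9  0.1]
```

View pics/z1.png

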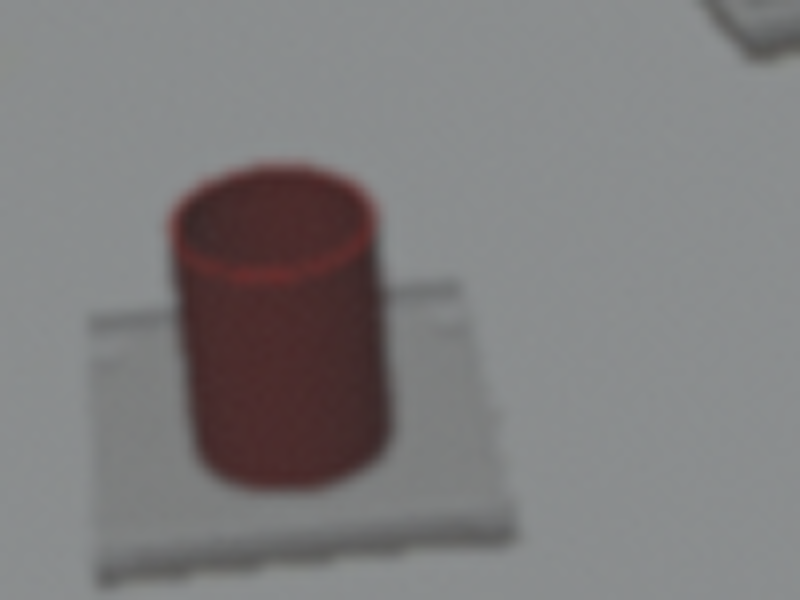

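drive_tool --series '[[[-0.1, -0.455, 0.807], [0, 0, 0]], [[-0.1, -0.455, 0.807], [0, 0, 0]], [[-0.1, -0.455, 0.807], [0, 0, 0]], [[-0.1, -0.455, 0.807], [0, 0, 0]], [[-0.1, -0.455, 0.807], [0, 0, 0]]]' --grip 1 --newtons 30

```text
time: 0.65
eef_pos: [0.4174, 0.4222, 0.2334]
tcp_rot: [0.146, 0.693, -0.15, 0.69]
contact_force: [-0.2, 0.6, -0.3]
opening: 0.997
```

drive_tool --series '[[[-0.1, -0.455, 0.807], [0, 0, 0]], [[-0.1, -0.455, 0.807], [0, 0, 0]], [[-0.1, -0.455, 0.807], [0, 0, 0]], [[-0.1, -0.455, 0.807], [0, 0, 0]], [[-0.1, -0.455, 0.807], [0, 0, 0]]]'

```text
time: 1.15
eef_pos: [0.5582, 0.2273, 0.2579]
tcp_rot: [0.145, 0.694, -0.15, 0.689]
contact_force: [0.9, 1.2, 0.1]
opening: 1.001
```

```bash
python3 - <<'E'
from h import *
st(); d=shot('wrist','w1.png'); s,R=st(); to(s,R,[.583,-.014,.25]); print(proj(d,[.484,.268,.1]))
E
```

```text
t 1.15 p [0.5582 0.2273 0.2579] op 1.001 F [0.9 1.2 0.1]
t 1.2 p [0.5627 0.2213 0.2589] op 1.002 F [ 2.9 -3.1  0.7]
shift units [ 0.222 -4.115  2.314]
(np.float64(262.2103007511499), np.float64(104.0306855976689))
```

View pics/w1.png

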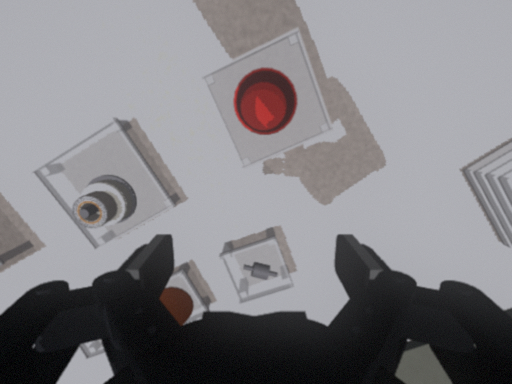

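Wrist view: canister mouth at ~(265,101) and stem tip at ~(88,212). I'll measure both finely.

```bash
python3 - <<'E'
from h import *
d=shot('wrist','w2.png'); im=d['img'].astype(int)
m=((im[:,:,0]-im[:,:,1]>40)).astype(np.uint8);m[180:]=0
c=max(cv2.findContours(m,0,1)[0],key=cv2.contourArea);print(cv2.fitEllipse(c))
P=np.array([onz(d,u,v,.1)[:2] for u,v in c[:,0]]).astype(np.float32)
print(cv2.minEnclosingCircle(P))
i=d['img'][:,:,::-1]
a=cv2.resize(i[150:250,30:130],(600,600),interpolation=2);
cv2.imwrite('pics/z2.png',a); s,R=st()
print(proj(d,[.513,.018,.11]),proj(d,[.484,.268,.1]))
E
```

```text
((267.8516845703125, 93.74099731445312), (62.410430908203125, 66.32051086425781), 10.3516206741333)
((0.4832351803779602, 0.27115628123283386), 0.035507287830114365)
t 1.25 p [0.5607 0.2243 0.2584] op 1.0 F [ 0.1  0.5 -0.4]
(np.float64(86.08558223595688), np.float64(209.50704746690383)) (np.float64(265.35124246126725), np.float64(96.87555098763397))
```

View pics/z2.png

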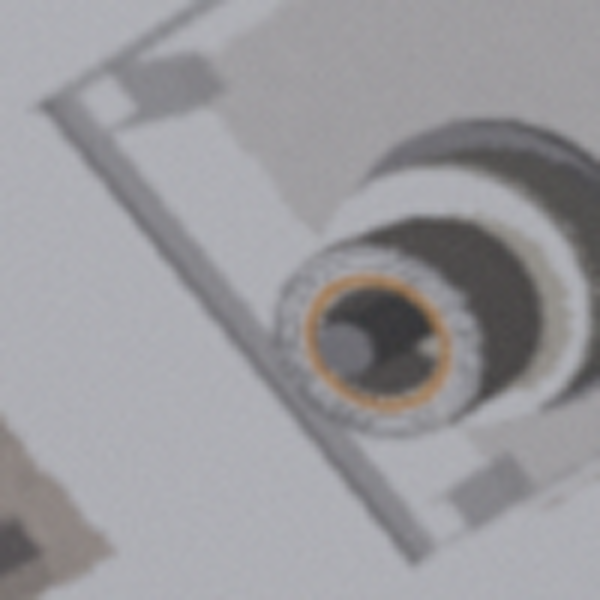

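drive_tool --series '[[[0.1, -0.83, 0.48], [0, 0, 0]], [[0.1, -0.83, 0.48], [0, 0, 0]], [[0.1, -0.83, 0.48], [0, 0, 0]], [[0.1, -0.83, 0.48], [0, 0, 0]], [[0.1, -0.83, 0.48], [0, 0, 0]]]'

```text
time: 1.75
eef_pos: [0.583, -0.0112, 0.2331]
tcp_rot: [0.145, 0.694, -0.148, 0.69]
contact_force: [0.7, -0.1, 0.3]
opening: 1.002
```

drive_tool --series '[[[0, 0, 0], [0, 0, 0]]]'

```text
time: 1.85
eef_pos: [0.5825, -0.0156, 0.2316]
tcp_rot: [0.147, 0.694, -0.15, 0.689]
contact_force: [0.8, 0.8, -1.4]
opening: 0.997
```

```bash
python3 - <<'E'
from h import *
w2=np.load('pics/w2.npz'); print(onz(w2,87.5,208,.11),onz(w2,93,206.7,.098))
d=shot('wrist','w3.png'); 
u,v=map(int,proj(d,[.513,.018,.1])); print(proj(d,[.513,.018,.11]))
y0=max(0,v-50);x0=u-50;print(x0,y0);i=d['img'][:,:,::-1]
cv2.imwrite('pics/z3.png',cv2.resize(i[y0:y0+100,x0:x0+100],(600,600),interpolation=2)); s,R=st()
E
```

```text
[0.51207972 0.02061738 0.11      ] [0.51378498 0.01891271 0.098     ]
(np.float64(257.90751516159725), np.float64(109.32094488560651))
207 59
t 1.9 p [ 0.5824 -0.0132  0.2319] op 1.001 F [ 0.5  0.1 -0.6]
```

View pics/z3.png

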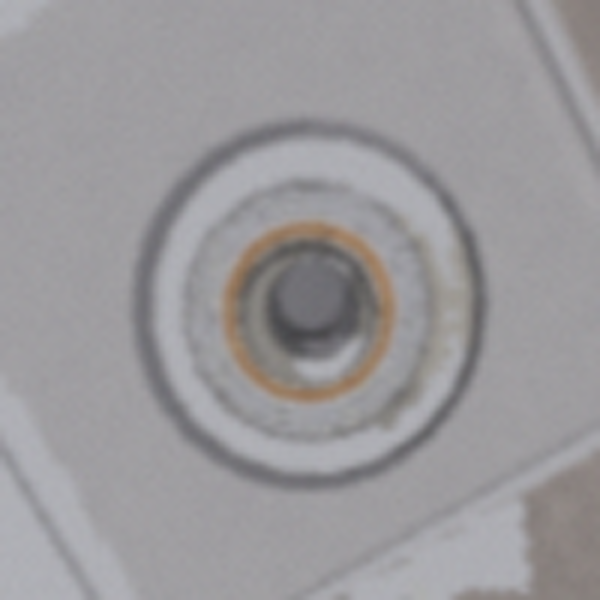

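View pics/w3.png

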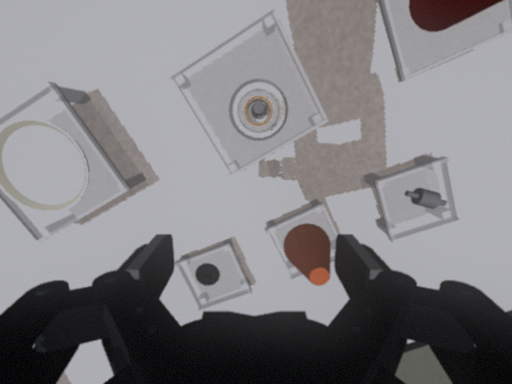

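```bash
python3 - <<'E'
from h import *
d=np.load('pics/w3.npz'); print(onz(d,259.7,107.8,.11),onz(d,258.5,110.8,.098),onz(d,42,165,.074))
s,R=st(); to(s,R,[.5125,.0195,.16]);print(np.round(s['qpos'],2),R.round(3))
E
```

```text
[0.51241719 0.02022116 0.11      ] [0.51413161 0.01825975 0.098     ] [ 0.46495513 -0.23998731  0.074     ]
t 1.9 p [ 0.5824 -0.0132  0.2319] op 1.001 F [ 0.5  0.1 -0.6]
shift units [ 1.447  0.031 -1.535]
[-0.2   0.07  1.78 -0.    1.29 -1.34] [[-0.008  0.409  0.912]
 [-0.002  0.912 -0.409]
 [-1.    -0.005 -0.006]]
```

drive_tool --series '[[[0.3, 0.01, -0.38], [0, 0, 0]], [[0.3, 0.01, -0.38], [0, 0, 0]], [[0.3, 0.01, -0.38], [0, 0, 0]], [[0.3, 0, -0.38], [0, 0, 0]], [[0, 0, 0], [0, 0, 0]]]' --grip 0.6

```text
time: 2.4
eef_pos: [0.5101, 0.0273, 0.1702]
tcp_rot: [0.146, 0.695, -0.146, 0.689]
contact_force: [0.2, -0.6, -0.5]
opening: 0.796
```

```bash
python3 - <<'E'
from h import *
s,R=st(); to(s,R,[.5135,.0190,.088]);print(R.round(4)); 
d=shot('side','s1.png');u,v=map(int,proj(d,[.5135,.019,.13]));i=d['img'][:,:,::-1]
cv2.imwrite('pics/z4.png',cv2.resize(i[v-60:v+60,u-80:u+80],(800,600),interpolation=2))
E
```

```text
t 2.4 p [0.5101 0.0273 0.1702] op 0.796 F [ 0.2 -0.6 -0.5]
shift units [ 1.643 -0.12   0.143]
[[-0.008   0.4052  0.9142]
 [ 0.0015  0.9142 -0.4052]
 [-1.     -0.0019 -0.0079]]
```

View pics/z4.png

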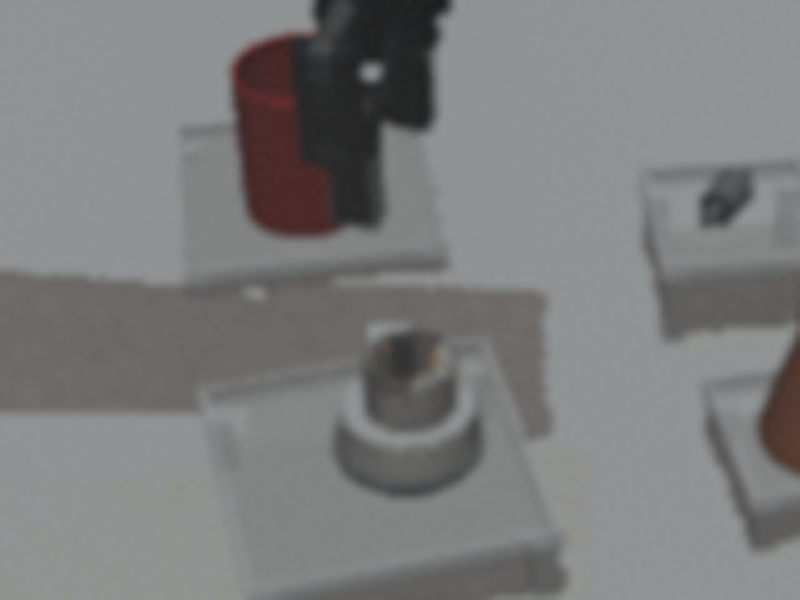

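drive_tool --series '[[[0, -0.12, 0.14], [0, -0.45, 0.1]], [[0.3, 0, 0], [0, 0, 0]], [[0.4, 0, 0], [0, 0, 0]], [[0.4, 0, 0], [0, 0, 0]], [[0, 0, 0], [0, 0, 0]]]'

```text
time: 2.95
eef_pos: [0.5235, 0.0171, 0.1188]
tcp_rot: [0.147, 0.686, -0.146, 0.697]
contact_force: [-0.3, 0.7, -0.4]
opening: 0.8
```

```bash
python3 - <<'E'
from h import *
s,R=st(); to(s,R,[.5135,.0190,.088]);print(R.round(4)); 
d=shot('wrist','w5.png')
E
```

```text
t 2.95 p [0.5235 0.0171 0.1188] op 0.8 F [-0.3  0.7 -0.4]
shift units [ 0.614 -0.049 -0.207]
[[ 0.0158  0.4047  0.9143]
 [-0.0026  0.9145 -0.4047]
 [-0.9999  0.0041  0.0155]]
```

View pics/w5.png

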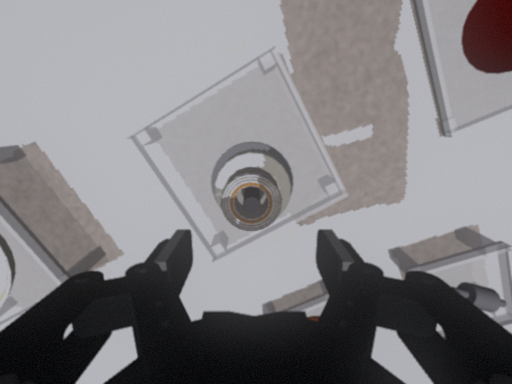

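drive_tool --series '[[[0, -0.05, -0.2], [0, 0.5, 0]], [[0, 0, 0], [0, 0, 0]]]'

```text
time: 3.2
eef_pos: [0.5153, 0.0182, 0.1218]
tcp_rot: [0.148, 0.688, -0.145, 0.696]
contact_force: [0.1, 0.0, -0.3]
opening: 0.8
```

```bash
python3 - <<'E'
from h import *
s,R=st(); to(s,R,[.5135,.0190,.088]);print(R.round(4)); 
E
```

```text
t 3.2 p [0.5153 0.0182 0.1218] op 0.8 F [ 0.1  0.  -0.3]
shift units [ 0.675 -0.005 -0.047]
[[ 1.210e-02  4.053e-01  9.141e-01]
 [ 5.000e-04  9.142e-01 -4.053e-01]
 [-9.999e-01  5.400e-03  1.080e-02]]
```

drive_tool --series '[[[0.15, 0, -0.05], [0, 0.6, -0.3]], [[0.25, 0, 0], [0, 0, 0]], [[0.2, 0, 0], [0, 0, 0]], [[0, 0, 0], [0, 0, 0]]]'

```text
time: 3.6
eef_pos: [0.5143, 0.0191, 0.0917]
tcp_rot: [0.147, 0.69, -0.146, 0.693]
contact_force: [-1.1, 0.5, 0.6]
opening: 0.798
```

```bash
python3 - <<'E'
from h import *
s,R=st(); to(s,R,[.5135,.0190,.088]);print(R.round(4)); 
d=shot('side','s2.png');u,v=map(int,proj(d,[.5135,.019,.13]));i=d['img'][:,:,::-1]
cv2.imwrite('pics/z5.png',cv2.resize(i[v-45:v+75,u-80:u+80],(800,600),interpolation=2))
s,R=st(); to(s,R,[.5135,.0190,.088]);print(R.round(4)); 
E
```

```text
t 3.6 p [0.5143 0.0191 0.0917] op 0.798 F [-1.1  0.5  0.6]
shift units [ 0.074 -0.009 -0.014]
[[ 4.300e-03  4.053e-01  9.142e-01]
 [-8.000e-04  9.142e-01 -4.053e-01]
 [-1.000e+00  1.000e-03  4.300e-03]]
t 3.65 p [0.5147 0.0191 0.0923] op 0.799 F [ 0.  -0.1 -0.7]
shift units [ 0.085 -0.011 -0.021]
[[ 5.100e-03  4.054e-01  9.141e-01]
 [-9.000e-04  9.142e-01 -4.054e-01]
 [-1.000e+00  1.200e-03  5.100e-03]]
```

View pics/z5.png

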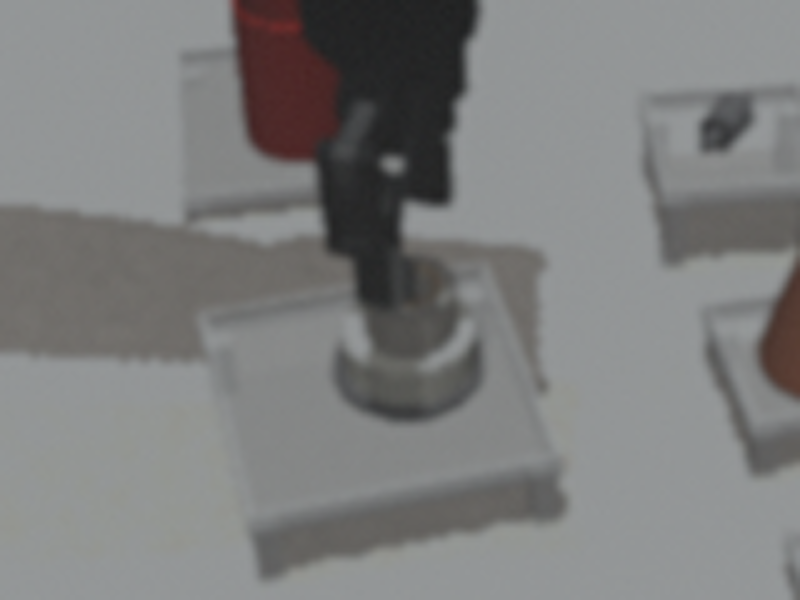

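drive_tool --series '[[[0.12, -0.01, -0.02], [0, 0.2, 0]], [[0, 0, 0], [0, 0, 0]]]'

```text
time: 3.85
eef_pos: [0.5136, 0.019, 0.0858]
tcp_rot: [0.147, 0.691, -0.146, 0.692]
contact_force: [-0.4, -0.2, -0.5]
opening: 0.797
```

drive_tool --series '[[[0, 0, 0], [0, 0, 0]], [[0, 0, 0], [0, 0, 0]], [[0, 0, 0], [0, 0, 0]], [[0, 0, 0], [0, 0, 0]], [[0, 0, 0], [0, 0, 0]]]' --grip -0.3 --newtons 30

```text
time: 4.35
eef_pos: [0.5144, 0.0189, 0.0867]
tcp_rot: [0.147, 0.691, -0.146, 0.693]
contact_force: [-0.0, -0.1, 1.1]
opening: 0.348
```

```bash
python3 - <<'E'
from h import *
s,R=st(); print(R.round(4)); 
d=shot('side','s3.png');u,v=map(int,proj(d,[.5135,.019,.13]));i=d['img'][:,:,::-1]
cv2.imwrite('pics/z6.png',cv2.resize(i[v-45:v+75,u-80:u+80],(800,600),interpolation=2))
E
```

```text
t 4.35 p [0.5144 0.0189 0.0867] op 0.348 F [-0.  -0.1  1.1]
[[ 3.600e-03  4.053e-01  9.142e-01]
 [ 3.000e-04  9.142e-01 -4.053e-01]
 [-1.000e+00  1.700e-03  3.100e-03]]
```

View pics/z6.png

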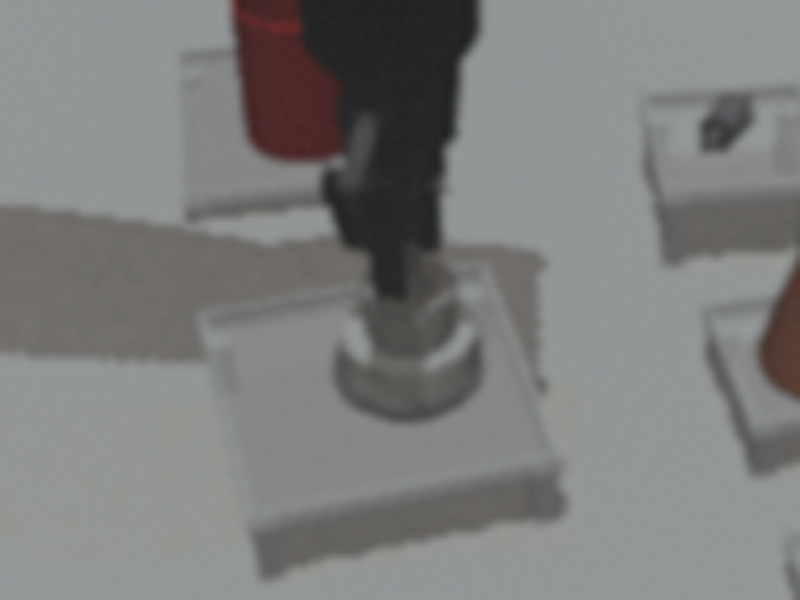

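```bash
python3 - <<'E'
from h import *
d=shot('wrist','w6.png')
st()
for z in (.075,.086,.098):print(proj(d,[.5144-.4053*.022,.0189-.914*.022,z]),proj(d,[.5144+.4053*.022,.0189+.914*.022,z]))
s=np.load('pics/s3.npz')
for z in (.075,.086,.098):print('side',[np.array(proj(s,[.5144+k*.4053*.018,.0189+k*.914*.018,z])) for k in(-1,1)])
print(proj(s,[.5135,.019,.13]))
E
```

```text
t 4.45 p [0.5144 0.0189 0.0866] op 0.348 F [-0.1  0.2  1. ]
(np.float64(223.12304216405337), np.float64(220.4761946575505)) (np.float64(287.86469453696196), np.float64(220.44673415691847))
(np.float64(221.22740775962453), np.float64(226.67942244411324)) (np.float64(289.97813892704653), np.float64(226.6477964189763))
(np.float64(218.87103531678986), np.float64(234.38772092305965)) (np.float64(292.60527283594865), np.float64(234.35342896738752))
side [array([224.58089369, 188.00033873]), array([229.11919621, 178.07591651])]
side [array([224.32055127, 184.35836652]), array([228.89772793, 174.45748272])]
side [array([224.03262027, 180.32548668]), array([228.6528869 , 170.45256267])]
(np.float64(225.23826429045843), np.float64(164.3159138825782))
```

View pics/w6.png

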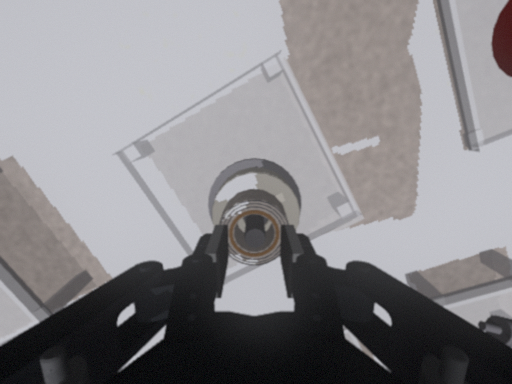

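drive_tool --series '[[[0, 0, 0], [0, 0, 0]], [[0, 0, 0], [0, 0, 0]]]' --grip -0.5 --newtons 20

```text
time: 4.65
eef_pos: [0.5144, 0.0189, 0.0867]
tcp_rot: [0.147, 0.691, -0.146, 0.693]
contact_force: [-0.7, 0.5, 0.1]
opening: 0.25
```

```bash
python3 - <<'E'
from h import *
d=shot('wrist','w7.png');i=d['img'][:,:,::-1]
cv2.imwrite('pics/z7.png',cv2.resize(i[180:310,170:340],(785,600),interpolation=2))
E
```

```text
(no output)
```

View pics/z7.png

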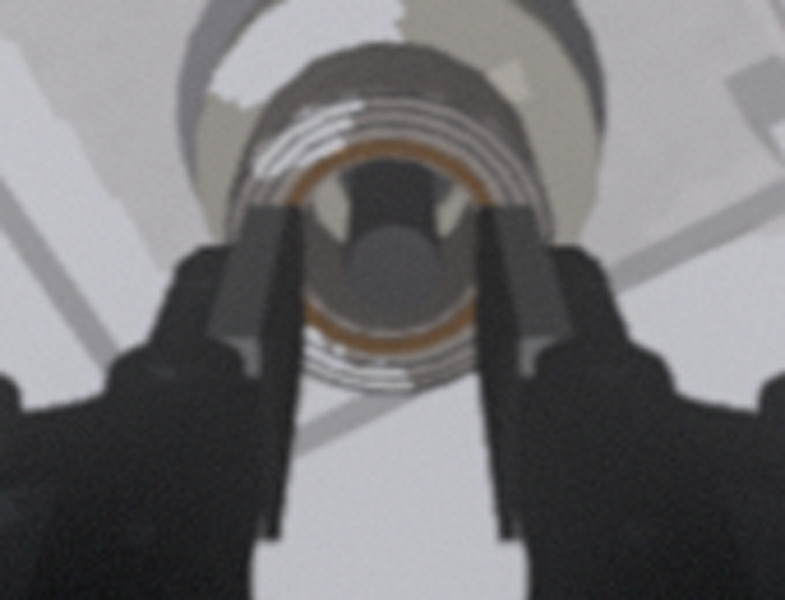

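```bash
python3 - <<'E'
from h import *
d=np.load('pics/w7.npz')
us=[(170+300/4.615,180+208/4.615),(170+480/4.615,180+208/4.615)]
c,r1=ray(d,*us[0]);_,r2=ray(d,*us[1])
print('cam',c); k=.02125/np.linalg.norm(r1-r2); print(c+k*r1,c+k*r2)
# triangulate stem tip from w2,w3,w7
pts=[('w2',87.5,208),('w3',259.7,107.8),('w7',170+395/4.615,180+265/4.615)]
def tri(L):
    A=np.zeros((3,3));b=np.zeros(3)
    for n,u,v in L:
        c,r=ray(np.load('pics/%s.npz'%n),u,v);r/=np.linalg.norm(r);P=np.eye(3)-np.outer(r,r);A+=P;b+=P@c
    return np.linalg.solve(A,b)
print(tri(pts),tri(pts[:2]),tri([('top0',237,234.5)]+pts[1:]))
st()
E
```

```text
cam [0.45378622 0.04450075 0.24616644]
[0.50006198 0.01279349 0.10962291] [0.50868073 0.03221717 0.10963702]
[0.51206106 0.01999623 0.10877031] [0.5122448  0.02022588 0.1094477 ] [0.51255192 0.01974295 0.10711898]
t 4.7 p [0.5144 0.0189 0.0867] op 0.25 F [-0.9 -0.3 -0.1]
```

```bash
python3 - <<'E'
from h import *
d=shot('side','s4.png');u,v=225,164;i=d['img'][:,:,::-1]
cv2.imwrite('pics/z8.png',cv2.resize(i[v-15:v+33,u-32:u+32],(800,600),interpolation=2))
for z in(.11,.1,.09,.08): print(z,(np.array(proj(d,[.50006,.01279,z]))-[193,149])*12.5,(np.array(proj(d,[.5144,.0189,z]))-[193,149])*12.5)
E
```

```text
0.11 [338.55038876 308.44705889] [413.78509351 278.03809607]
0.1 [341.86872539 351.08201571] [416.59707927 320.61136097]
0.09 [345.14804281 393.16821331] [419.37607962 362.64071609]
0.08 [348.38892531 434.71498438] [422.12258771 404.13533132]
```

View pics/z8.png

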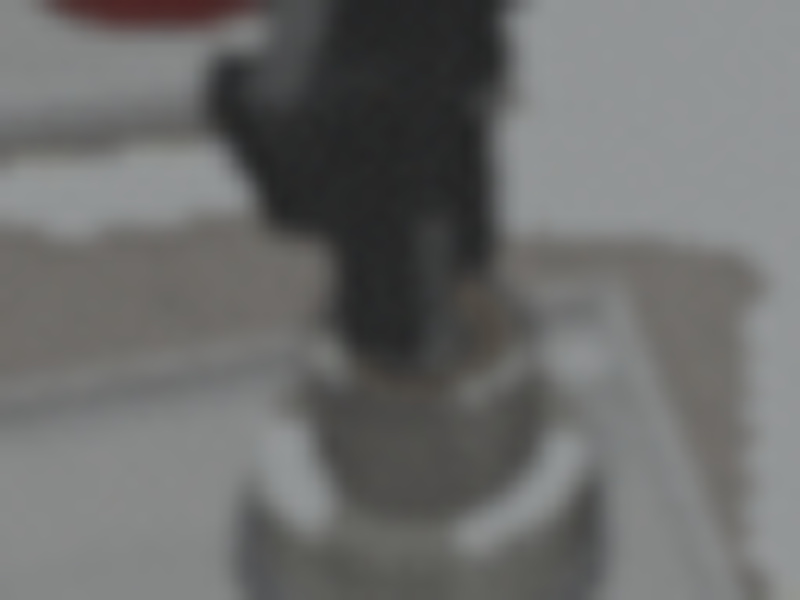

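drive_tool --series '[[[-0.1, 0, 0], [0, 0, 0]], [[0, 0, 0], [0, 0, 0]], [[0, 0, 0], [0, 0, 0]], [[0.2, 0, 0], [0, 0, 0]], [[0, 0, 0], [0, 0, 0]]]' --grip 0.5

```text
time: 5.25
eef_pos: [0.5145, 0.0189, 0.0816]
tcp_rot: [0.147, 0.69, -0.146, 0.693]
contact_force: [-0.4, 0.5, -0.2]
opening: 0.753
```

drive_tool --series '[[[0.2, 0, 0], [0, 0, 0]], [[0, 0, 0], [0, 0, 0]]]'

```text
time: 5.45
eef_pos: [0.5141, 0.0189, 0.0701]
tcp_rot: [0.147, 0.691, -0.146, 0.693]
contact_force: [0.1, 0.9, -1.1]
opening: 0.75
```

```bash
python3 - <<'E'
from h import *
s,R=st();print(R.round(3))
d=shot('side','s5.png');u,v=225,164;i=d['img'][:,:,::-1]
cv2.imwrite('pics/z9.png',cv2.resize(i[v-15:v+33,u-32:u+32],(800,600),interpolation=2))
E
```

```text
t 5.45 p [0.5141 0.0189 0.0701] op 0.75 F [ 0.1  0.9 -1.1]
[[ 0.003  0.405  0.914]
 [ 0.     0.914 -0.405]
 [-1.     0.002  0.003]]
```

View pics/z9.png

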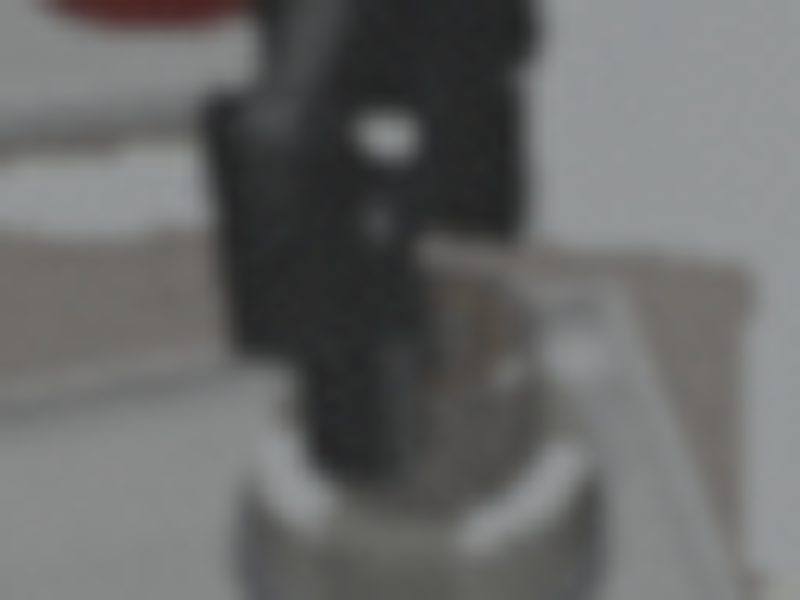

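```bash
python3 - <<'E'
from h import *
d=np.load('pics/s5.npz')
for z in(.1,.09,.08,.07): print(z,(np.array(proj(d,[.4911,-.0059,z]))-[193,149])*12.5)
E
```

```text
0.1 [303.45286422 423.52635837]
0.09 [307.03951898 465.76958834]
0.08 [310.58339445 507.46129288]
0.07 [314.08514623 548.61104079]
```

drive_tool --series '[[[0.15, 0, 0], [0, 0, 0]], [[0, 0, 0], [0, 0, 0]]]'

```text
time: 5.7
eef_pos: [0.515, 0.0188, 0.0628]
tcp_rot: [0.147, 0.69, -0.146, 0.693]
contact_force: [-0.8, 0.5, -0.9]
opening: 0.747
```

drive_tool --series '[[[0, 0, 0], [0, 0, 0]], [[0, 0, 0], [0, 0, 0]], [[0, 0, 0], [0, 0, 0]], [[0, 0, 0], [0, 0, 0]]]' --grip -1 --newtons 25

```text
time: 6.1
eef_pos: [0.5155, 0.0187, 0.0633]
tcp_rot: [0.147, 0.69, -0.146, 0.694]
contact_force: [-0.4, 0.7, 0.4]
opening: 0.498
```

```bash
python3 - <<'E'
from h import *
s,R=st()
d=shot('side','s6.png');u,v=225,164;i=d['img'][:,:,::-1]
cv2.imwrite('pics/z10.png',cv2.resize(i[v-15:v+33,u-32:u+32],(800,600),interpolation=2))
E
```

```text
t 6.1 p [0.5155 0.0187 0.0633] op 0.498 F [-0.4  0.7  0.4]
```

View pics/z10.png

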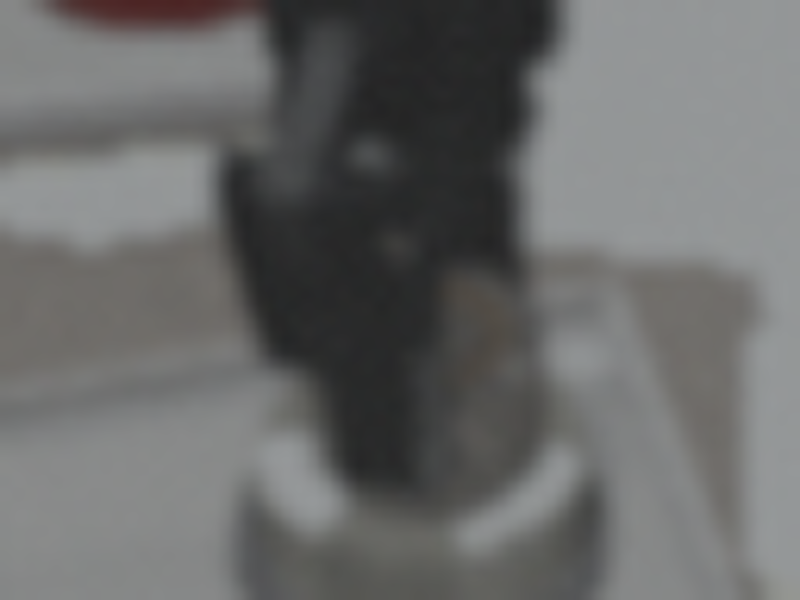

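drive_tool --series '[[[-0.2, 0, 0], [0, 0, 0]], [[-0.4, 0, 0], [0, 0, 0]], [[-0.4, 0, 0], [0, 0, 0]], [[-0.4, 0, 0], [0, 0, 0]], [[0, 0, 0], [0, 0, 0]]]'

```text
time: 6.65
eef_pos: [0.5148, 0.0188, 0.1375]
tcp_rot: [0.147, 0.69, -0.146, 0.694]
contact_force: [0.5, 0.0, -0.7]
opening: 0.492
```

```bash
python3 - <<'E'
from h import *
s,R=st(); to(s,R,[.466,-.243,.14])
d=shot('side','s7.png');u,v=225,164;i=d['img'][:,:,::-1]
cv2.imwrite('pics/z11.png',cv2.resize(i[v-75:v+45,u-80:u+80],(800,600),interpolation=2))
E
```

```text
t 6.65 p [0.5148 0.0188 0.1375] op 0.492 F [ 0.5  0.  -0.7]
shift units [-0.055 -5.182  1.23 ]
```

View pics/z11.png

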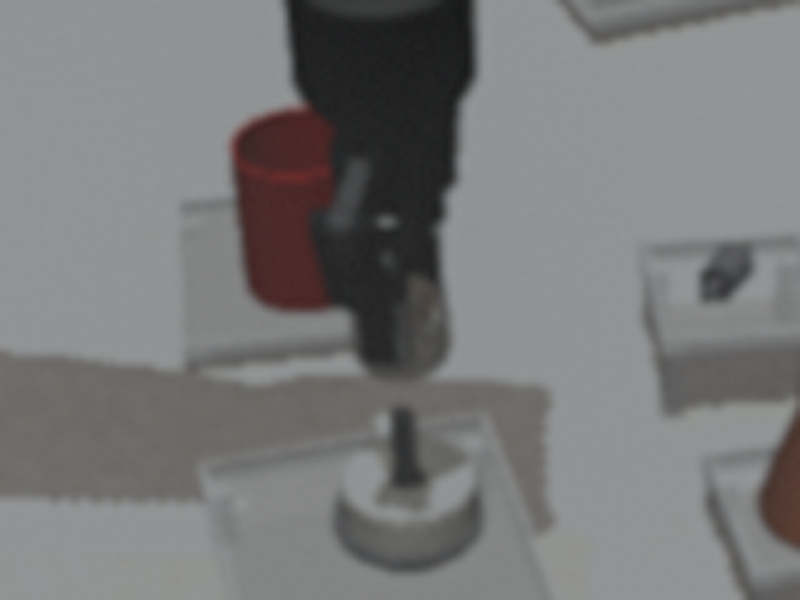

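The roll is off the stem and held. Next I move it to above the saucer.

drive_tool --series '[[[0, -0.86, 0.2], [0, 0, 0]], [[0, -0.86, 0.2], [0, 0, 0]], [[0, -0.86, 0.2], [0, 0, 0]], [[0, -0.86, 0.2], [0, 0, 0]], [[0, -0.86, 0.2], [0, 0, 0]]]'

```text
time: 7.2
eef_pos: [0.4699, -0.1981, 0.1306]
tcp_rot: [0.144, 0.694, -0.141, 0.692]
contact_force: [1.9, -0.4, -0.4]
opening: 0.492
```

drive_tool --series '[[[0, -0.7, 0.15], [0, 0, 0]], [[0, 0, 0], [0, 0, 0]]]'

```text
time: 7.4
eef_pos: [0.4604, -0.2383, 0.1282]
tcp_rot: [0.146, 0.694, -0.143, 0.69]
contact_force: [-0.4, -0.2, -2.0]
opening: 0.495
```

```bash
python3 - <<'E'
from h import *
s,R=st(); to(s,R,[.466,-.243,.06]);print(R.round(4))
d=shot('wrist','w8.png')
d2=shot('side','s8.png');u,v=map(int,proj(d2,[.466,-.243,.1]));i=d2['img'][:,:,::-1]
y0=max(v-70,0)
a=cv2.resize(i[v-60:v+60,u-80:u+80],(400,300),interpolation=2)
cv2.imwrite('pics/z12.png',np.hstack([cv2.resize(d['img'][:,:,::-1],(400,300)),a]))
E
```

```text
t 7.4 p [ 0.4604 -0.2383  0.1282] op 0.495 F [-0.4 -0.2 -2. ]
shift units [ 1.362 -0.045  0.149]
[[-0.0047  0.3996  0.9167]
 [ 0.0053  0.9167 -0.3996]
 [-1.      0.003  -0.0064]]
```

View pics/z12.png

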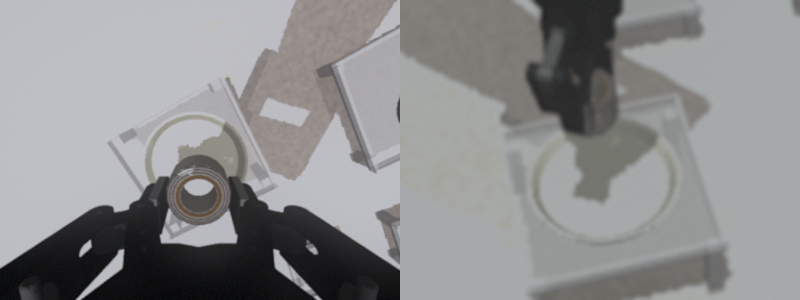

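```bash
python3 - <<'E'
from h import *
d=np.load('pics/w8.npz'); print(onz(d,250,204,.074), proj(d,[.466,-.243,.074]))
for a in range(0,360,45):
  print([np.round(proj(d,[c[0]+.058*np.cos(np.radians(a)),c[1]+.058*np.sin(np.radians(a)),.074])) for c in [(.466,-.243)]])
i=d['img'][:,:,::-1].copy()
for a in range(0,360,10):
  p=proj(d,[.466+.058*np.cos(np.radians(a)),-.243+.058*np.sin(np.radians(a)),.074]);cv2.circle(i,(int(p[0]),int(p[1])),1,(0,0,255),-1)
cv2.imwrite('pics/z13.png',cv2.resize(i[120:300,140:380],(800,600)))
E
```

```text
[ 0.45971754 -0.24263444  0.074     ] (np.float64(252.61843545666437), np.float64(210.72812819658174))
[array([279., 268.])]
[array([316., 234.])]
[array([318., 184.])]
[array([279., 146.])]
[array([223., 147.])]
[array([187., 186.])]
[array([191., 236.])]
[array([229., 269.])]
```

View pics/z13.png

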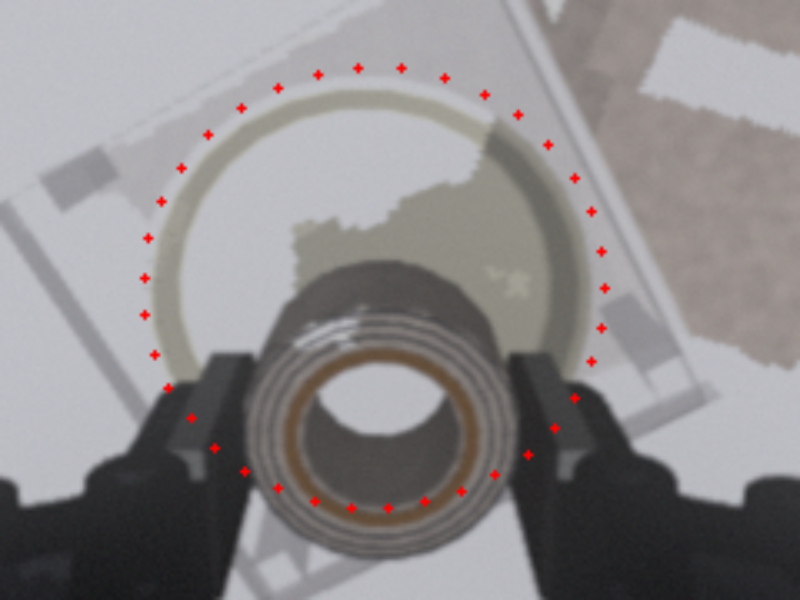

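drive_tool --series '[[[0.1, -0.04, 0.15], [0, 0, 0]], [[0.4, 0, 0], [0, 0, 0]], [[0.4, 0, 0], [0, 0, 0]], [[0.3, 0, 0], [0, 0, 0]], [[0, 0, 0], [0, 0, 0]]]'

```text
time: 8.0
eef_pos: [0.4688, -0.2335, 0.0632]
tcp_rot: [0.143, 0.696, -0.138, 0.69]
contact_force: [0.2, 0.7, 0.1]
opening: 0.495
```

```bash
python3 - <<'E'
from h import *
s,R=st(); to(s,R,[.466,-.243,.0563]);print(R.round(4))
E
```

```text
t 8.0 p [ 0.4688 -0.2335  0.0632] op 0.495 F [0.2 0.7 0.1]
shift units [ 0.136 -0.197  0.024]
[[-0.0063  0.3896  0.921 ]
 [ 0.0097  0.921  -0.3895]
 [-0.9999  0.0064 -0.0096]]
```

drive_tool --series '[[[0, -0.19, 0.03], [0, -0.5, -0.35]], [[0, 0, 0], [0, 0, 0]]]'

```text
time: 8.2
eef_pos: [0.4673, -0.2419, 0.063]
tcp_rot: [0.139, 0.693, -0.139, 0.693]
contact_force: [-1.0, -0.8, -0.2]
opening: 0.49
```

```bash
python3 - <<'E'
from h import *
s,R=st(); to(s,R,[.466,-.243,.0563]);print(R.round(4))
E
```

```text
t 8.2 p [ 0.4673 -0.2419  0.063 ] op 0.49 F [-1.  -0.8 -0.2]
shift units [ 0.134 -0.03  -0.015]
[[-5.000e-04  3.863e-01  9.224e-01]
 [ 1.000e-04  9.224e-01 -3.863e-01]
 [-1.000e+00 -1.000e-04 -5.000e-04]]
```

Level and centred. I creep down from here.

drive_tool --series '[[[0.08, 0, 0], [0, 0, 0]], [[0.04, 0, 0], [0, 0, 0]], [[0, 0, 0], [0, 0, 0]]]'

```text
time: 8.5
eef_pos: [0.4687, -0.2428, 0.0588]
tcp_rot: [0.139, 0.692, -0.14, 0.694]
contact_force: [-0.3, 0.3, 0.2]
opening: 0.494
```

drive_tool --series '[[[0.03, 0, 0], [0, 0, 0]], [[0, 0, 0], [0, 0, 0]]]'

```text
time: 8.7
eef_pos: [0.469, -0.2431, 0.0577]
tcp_rot: [0.139, 0.692, -0.14, 0.695]
contact_force: [-0.1, -0.3, -0.4]
opening: 0.494
```

drive_tool --series '[[[0.04, 0, 0], [0, 0, 0]], [[0, 0, 0], [0, 0, 0]]]'

```text
time: 8.9
eef_pos: [0.4693, -0.2435, 0.0561]
tcp_rot: [0.138, 0.691, -0.14, 0.695]
contact_force: [-0.0, 1.1, -1.3]
opening: 0.494
```

drive_tool --series '[[[0.04, 0, 0], [0, 0, 0]], [[0, 0, 0], [0, 0, 0]]]'

```text
time: 9.1
eef_pos: [0.4698, -0.2439, 0.0564]
tcp_rot: [0.138, 0.691, -0.14, 0.695]
contact_force: [-0.2, 1.4, -0.1]
opening: 0.494
```

```bash
python3 - <<'E'
from h import *
s,R=st()
d2=shot('side','s9.png');u,v=map(int,proj(d2,[.466,-.243,.074]));i=d2['img'][:,:,::-1]
cv2.imwrite('pics/z14.png',cv2.resize(i[v-36:v+36,u-48:u+48],(800,600),interpolation=2))
E
```

```text
t 9.1 p [ 0.4698 -0.2439  0.0564] op 0.494 F [-0.2  1.4 -0.1]
```

View pics/z14.png

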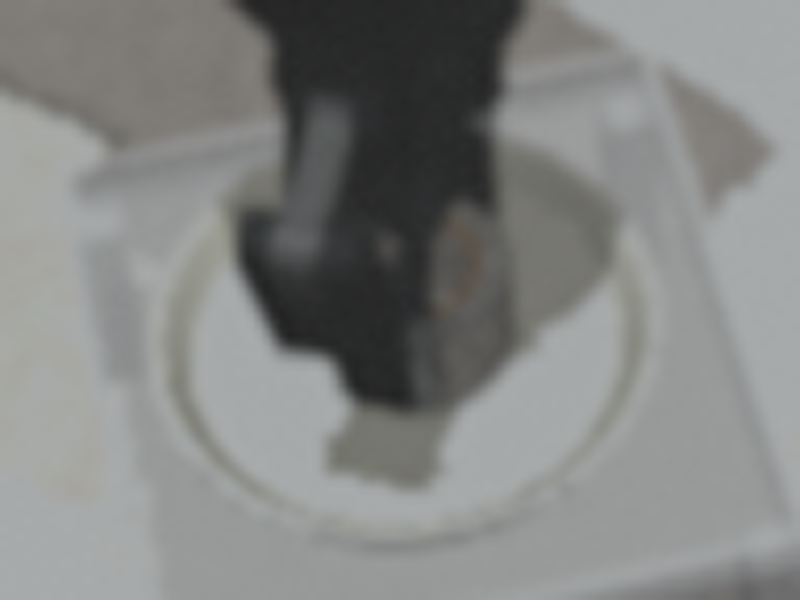

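drive_tool --series '[[[0.06, 0, 0], [0, 0, 0]], [[0, 0, 0], [0, 0, 0]]]'

```text
time: 9.35
eef_pos: [0.4704, -0.2443, 0.0565]
tcp_rot: [0.138, 0.692, -0.14, 0.695]
contact_force: [0.4, -0.5, -0.5]
opening: 0.494
```

drive_tool --series '[[[0.06, 0, 0], [0, 0, 0]], [[0, 0, 0], [0, 0, 0]]]'

```text
time: 9.55
eef_pos: [0.4712, -0.2449, 0.0562]
tcp_rot: [0.138, 0.692, -0.14, 0.695]
contact_force: [-0.3, 0.5, -0.7]
opening: 0.491
```

```bash
python3 - <<'E'
from h import *
s,R=st();print(R.round(4))
w=shot('wrist','w9.png')
cv2.imwrite('pics/z15.png',cv2.resize(w['img'][150:300,150:350,::-1],(800,600),interpolation=2))
E
```

```text
t 9.55 p [ 0.4712 -0.2449  0.0562] op 0.491 F [-0.3  0.5 -0.7]
[[ 0.0041  0.386   0.9225]
 [-0.0038  0.9225 -0.386 ]
 [-1.     -0.0019  0.0052]]
```

View pics/z15.png

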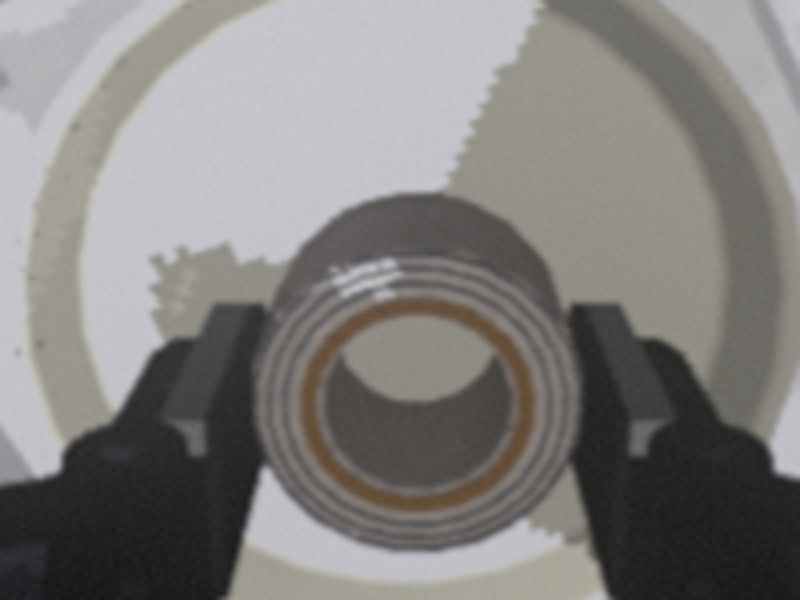

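drive_tool --series '[[[0, 0, 0], [0, 0, 0]], [[0, 0, 0], [0, 0, 0]], [[0, 0, 0], [0, 0, 0]]]' --grip 0.3

```text
time: 9.9
eef_pos: [0.4703, -0.2443, 0.0541]
tcp_rot: [0.139, 0.692, -0.14, 0.694]
contact_force: [0.7, -0.0, -0.2]
opening: 0.651
```

```bash
python3 - <<'E'
from h import *
s,R=st();print(R.round(4))
w=shot('wrist','w10.png')
d2=shot('side','s10.png');u,v=map(int,proj(d2,[.466,-.243,.074]));i=d2['img'][:,:,::-1]
cv2.imwrite('pics/z16.png',np.hstack([cv2.resize(w['img'][150:300,150:350,::-1],(400,300),interpolation=2),cv2.resize(i[v-36:v+36,u-48:u+48],(400,300),interpolation=2)]))
E
```

```text
t 9.9 p [ 0.4703 -0.2443  0.0541] op 0.651 F [ 0.7 -0.  -0.2]
[[ 0.0026  0.3861  0.9224]
 [-0.0026  0.9224 -0.3861]
 [-1.     -0.0014  0.0034]]
```

View pics/z16.png

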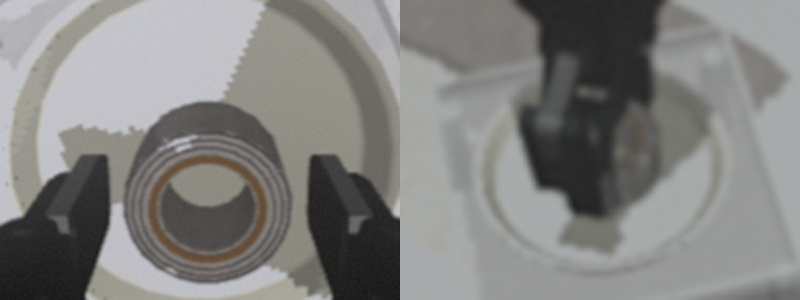

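drive_tool --series '[[[-0.3, 0, 0], [0, 0, 0]], [[-0.6, 0, 0], [0, 0, 0]], [[-0.6, 0, 0], [0, 0, 0]], [[-0.6, 0, 0], [0, 0, 0]], [[0, 0, 0], [0, 0, 0]]]'

```text
time: 10.5
eef_pos: [0.4697, -0.2437, 0.1653]
tcp_rot: [0.139, 0.693, -0.14, 0.694]
contact_force: [0.5, 0.3, 0.7]
opening: 0.647
```

```bash
python3 - <<'E'
from h import *
s,R=st();print(R.round(4)); to(s,R,[.5124,.0201,.16])
d=shot('top','t1.png');i=d['img'][:,:,::-1]
d2=shot('side','s11.png');j=d2['img'][:,:,::-1];u,v=map(int,proj(d2,[.466,-.243,.074]))
cv2.imwrite('pics/z17.png',np.hstack([cv2.resize(i[205:265,197:277],(400,300),interpolation=2),cv2.resize(j[v-36:v+36,u-48:u+48],(400,300),interpolation=2)]))
E
```

```text
t 10.5 p [ 0.4697 -0.2437  0.1653] op 0.647 F [0.5 0.3 0.7]
[[ 0.0016  0.3861  0.9225]
 [-0.0017  0.9225 -0.3861]
 [-1.     -0.001   0.0021]]
shift units [ 0.098  5.197 -1.25 ]
```

View pics/z17.png

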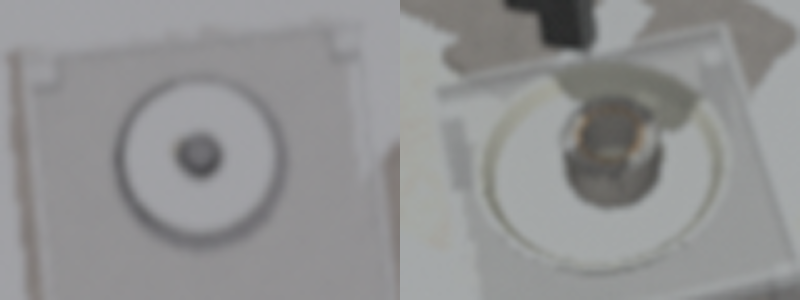

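drive_tool --series '[[[0, 0.86, -0.21], [0, 0, 0]], [[0, 0.86, -0.21], [0, 0, 0]], [[0, 0.86, -0.21], [0, 0, 0]], [[0, 0.86, -0.21], [0, 0, 0]], [[0, 0.86, -0.21], [0, 0, 0]]]'

```text
time: 11.1
eef_pos: [0.4989, -0.0204, 0.1542]
tcp_rot: [0.145, 0.698, -0.142, 0.687]
contact_force: [0.5, -0.7, 0.0]
opening: 0.652
```

drive_tool --series '[[[0, 0.7, -0.17], [0, 0, 0]], [[0, 0, 0], [0, 0, 0]]]'

```text
time: 11.3
eef_pos: [0.5025, 0.0213, 0.1506]
tcp_rot: [0.143, 0.701, -0.14, 0.684]
contact_force: [0.4, -0.0, 1.2]
opening: 0.651
```

```bash
cat >> h.py <<'E'
def lev(s,R):
    t=R.T@np.array([0,0,-1.]); c=np.cross([1,0,0],t); print('level turn deg',np.round(np.degrees(c),2))
E
python3 - <<'E'
from h import *
s,R=st();to(s,R,[.5124,.0201,.12]);lev(s,R)
E
```

```text
t 11.3 p [0.5025 0.0213 0.1506] op 0.651 F [ 0.4 -0.   1.2]
shift units [0.608 0.056 0.206]
level turn deg [ 0.   -1.36  0.03]
```

drive_tool --series '[[[0, 0.05, 0.2], [0, -1.3, 0]], [[0, 0, 0], [0, 0, 0]], [[0, 0, 0], [0, 0, 0]]]'

```text
time: 11.6
eef_pos: [0.5113, 0.0191, 0.1469]
tcp_rot: [0.141, 0.695, -0.142, 0.691]
contact_force: [-0.9, -0.2, -0.1]
opening: 0.651
```

```bash
python3 - <<'E'
from h import *
s,R=st();to(s,R,[.5124,.0201,.12]);lev(s,R)
w=shot('wrist','w11.png');i=w['img'][:,:,::-1]
print(proj(w,[.5124,.0201,.11]))
cv2.imwrite('pics/z18.png',cv2.resize(i[140:290,150:350],(800,600),interpolation=2))
E
```

```text
t 11.6 p [0.5113 0.0191 0.1469] op 0.651 F [-0.9 -0.2 -0.1]
shift units [0.538 0.028 0.015]
level turn deg [ 0.   -0.28  0.18]
(np.float64(257.24882940376517), np.float64(209.86282197599215))
```

View pics/z18.png

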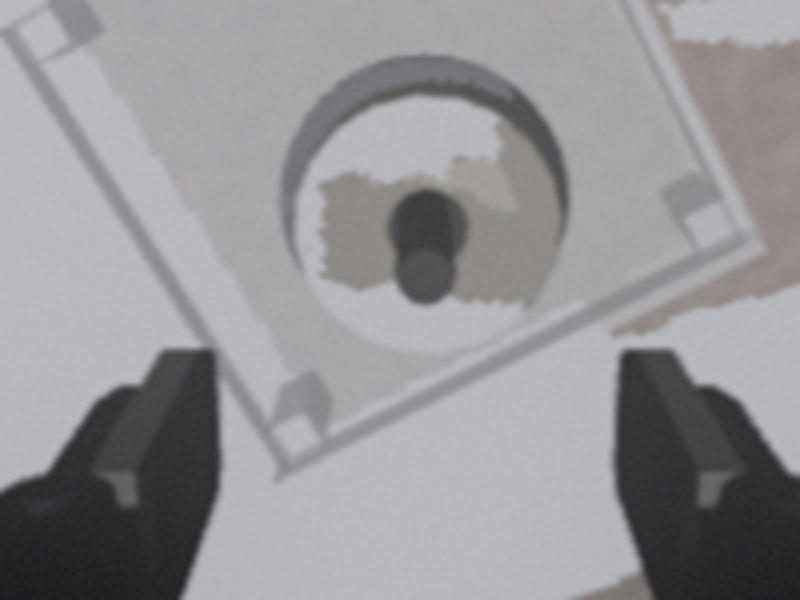

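drive_tool --series '[[[0.1, 0.03, 0.02], [0, -0.25, 0.15]], [[0.4, 0, 0], [0, 0, 0]], [[0.4, 0, 0], [0, 0, 0]], [[0.4, 0, 0], [0, 0, 0]], [[0, 0, 0], [0, 0, 0]]]' --grip -0.2

```text
time: 12.15
eef_pos: [0.514, 0.0158, 0.0801]
tcp_rot: [0.144, 0.691, -0.144, 0.693]
contact_force: [0.5, 0.2, -0.2]
opening: 0.399
```

```bash
python3 - <<'E'
from h import *
s,R=st();to(s,R,[.5124,.0201,.066]);lev(s,R)
d=shot('side','s12.png');u,v=225,164;i=d['img'][:,:,::-1]
w=shot('wrist','w12.png')
cv2.imwrite('pics/z19.png',np.hstack([cv2.resize(i[v-15:v+33,u-32:u+32],(400,300),interpolation=2),cv2.resize(w['img'][140:290,150:350,::-1],(400,300),interpolation=2)]))
E
```

```text
t 12.15 p [0.514  0.0158 0.0801] op 0.399 F [ 0.5  0.2 -0.2]
shift units [ 0.283  0.067 -0.064]
level turn deg [ 0.    0.19 -0.03]
```

View pics/z19.png

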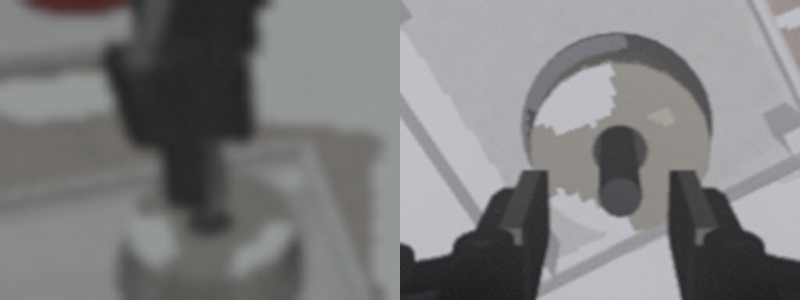

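drive_tool --series '[[[0.1, 0.06, -0.06], [0, 0, 0]], [[0.15, 0, 0], [0, 0, 0]], [[0, 0, 0], [0, 0, 0]]]'

```text
time: 12.55
eef_pos: [0.5171, 0.0191, 0.073]
tcp_rot: [0.144, 0.687, -0.144, 0.698]
contact_force: [0.2, 0.1, -0.0]
opening: 0.402
```

```bash
python3 - <<'E'
from h import *
s,R=st();to(s,R,[.5124,.0201,.066]);lev(s,R)
E
```

```text
t 12.55 p [0.5171 0.0191 0.073 ] op 0.402 F [ 0.2  0.1 -0. ]
shift units [ 0.139 -0.02  -0.097]
level turn deg [ 0.    0.84 -0.2 ]
```

drive_tool --series '[[[0.05, -0.02, -0.1], [0, 0.8, -0.2]], [[0.08, 0, 0], [0, 0, 0]], [[0, 0, 0], [0, 0, 0]]]'

```text
time: 12.85
eef_pos: [0.5124, 0.0203, 0.0668]
tcp_rot: [0.144, 0.692, -0.144, 0.693]
contact_force: [-0.3, -0.3, -0.3]
opening: 0.404
```

```bash
python3 - <<'E'
from h import *
s,R=st();to(s,R,[.5124,.0201,.066]);lev(s,R)
E
```

```text
t 12.85 p [0.5124 0.0203 0.0668] op 0.404 F [-0.3 -0.3 -0.3]
shift units [ 0.016 -0.004  0.002]
level turn deg [ 0.    0.07 -0.  ]
```

drive_tool --series '[[[0, 0, 0], [0, 0, 0]], [[0, 0, 0], [0, 0, 0]], [[0, 0, 0], [0, 0, 0]], [[0, 0, 0], [0, 0, 0]], [[0, 0, 0], [0, 0, 0]]]' --grip -1 --newtons 50

```text
time: 13.35
eef_pos: [0.5125, 0.0202, 0.0669]
tcp_rot: [0.144, 0.692, -0.144, 0.693]
contact_force: [0.3, -0.0, -0.5]
opening: 0.117
```

```bash
python3 - <<'E'
from h import *
s,R=st();lev(s,R)
d=shot('side','s13.png');u,v=225,164;i=d['img'][:,:,::-1]
w=shot('wrist','w13.png')
cv2.imwrite('pics/z20.png',np.hstack([cv2.resize(i[v-15:v+33,u-32:u+32],(400,300),interpolation=2),cv2.resize(w['img'][140:290,150:350,::-1],(400,300),interpolation=2)]))
E
```

```text
t 13.35 p [0.5125 0.0202 0.0669] op 0.117 F [ 0.3 -0.  -0.5]
level turn deg [-0.    0.08  0.01]
```

View pics/z20.png

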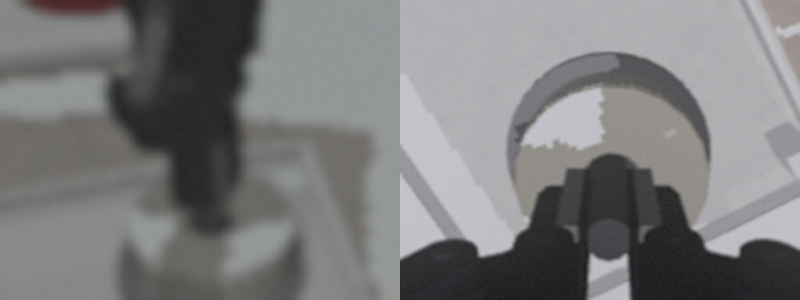

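drive_tool --series '[[[-0.2, 0, 0], [0, 0, 0]], [[-0.5, 0, 0], [0, 0, 0]], [[-0.6, 0, 0], [0, 0, 0]], [[-0.7, 0, 0], [0, 0, 0]], [[0, 0, 0], [0, 0, 0]]]'

```text
time: 13.95
eef_pos: [0.5108, 0.0206, 0.1706]
tcp_rot: [0.144, 0.693, -0.144, 0.691]
contact_force: [0.5, -0.2, -0.4]
opening: 0.119
```

```bash
python3 - <<'E'
from h import *
s,R=st();to(s,R,[.483,.271,.165]);lev(s,R)
d=shot('side','s14.png');u,v=225,164;i=d['img'][:,:,::-1]
w=shot('wrist','w14.png')
cv2.imwrite('pics/z21.png',np.hstack([cv2.resize(i[v-75:v+45,u-80:u+80],(400,300),interpolation=2),cv2.resize(w['img'][:,:,::-1],(400,300),interpolation=2)]))
E
```

```text
t 13.95 p [0.5108 0.0206 0.1706] op 0.119 F [ 0.5 -0.2 -0.4]
shift units [ 0.114  4.371 -2.506]
level turn deg [ 0.   -0.18  0.07]
```

View pics/z21.png

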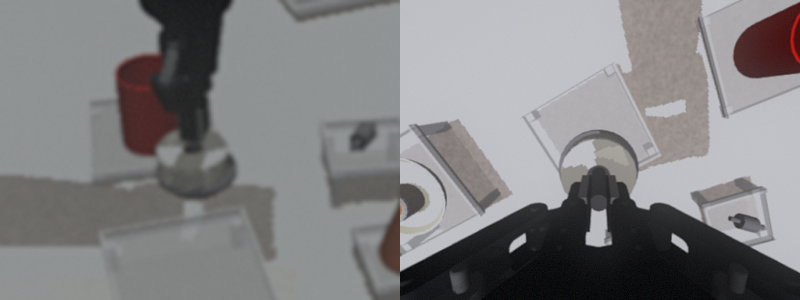

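drive_tool --series '[[[0, 0.5, -0.28], [0, 0, 0]], [[0, 0.72, -0.41], [0, 0, 0]], [[0, 0.72, -0.41], [0, 0, 0]], [[0, 0.72, -0.41], [0, 0, 0]], [[0, 0.72, -0.41], [0, 0, 0]]]'

```text
time: 14.55
eef_pos: [0.4824, 0.2152, 0.157]
tcp_rot: [0.145, 0.701, -0.15, 0.682]
contact_force: [0.2, 0.4, -1.4]
opening: 0.118
```

drive_tool --series '[[[0, 0.5, -0.28], [0, 0, 0]], [[0, 0.3, -0.15], [0, 0, 0]], [[0, 0, 0], [0, 0, 0]]]'

```text
time: 14.85
eef_pos: [0.4733, 0.2658, 0.1503]
tcp_rot: [0.141, 0.705, -0.149, 0.679]
contact_force: [-0.4, -0.2, -1.6]
opening: 0.125
```

```bash
python3 - <<'E'
from h import *
s,R=st();to(s,R,[.483,.271,.15]);lev(s,R)
E
```

```text
t 14.85 p [0.4733 0.2658 0.1503] op 0.125 F [-0.4 -0.2 -1.6]
shift units [-0.002  0.175  0.136]
level turn deg [ 0.   -1.91  1.06]
```

drive_tool --series '[[[-0.1, 0.17, 0.14], [0, -1.9, 1.0]], [[0, 0, 0], [0, 0, 0]], [[0, 0, 0], [0, 0, 0]]]'

```text
time: 15.15
eef_pos: [0.4822, 0.2691, 0.1516]
tcp_rot: [0.144, 0.693, -0.147, 0.691]
contact_force: [-0.1, -0.3, -0.3]
opening: 0.115
```

```bash
python3 - <<'E'
from h import *
s,R=st();to(s,R,[.483,.271,.15]);lev(s,R)
E
```

```text
t 15.15 p [0.4822 0.2691 0.1516] op 0.115 F [-0.1 -0.3 -0.3]
shift units [ 0.031  0.041 -0.001]
level turn deg [ 0.   -0.1   0.28]
```

drive_tool --series '[[[0, 0.04, 0], [0, 0, 0.25]], [[0, 0, 0], [0, 0, 0]]]'

```text
time: 15.35
eef_pos: [0.4834, 0.2696, 0.1515]
tcp_rot: [0.146, 0.692, -0.146, 0.691]
contact_force: [0.2, -0.5, -0.9]
opening: 0.116
```

```bash
python3 - <<'E'
from h import *
s,R=st();to(s,R,[.483,.271,.121]);lev(s,R)
d=shot('side','s15.png');u,v=map(int,proj(d,[.483,.271,.12]));i=d['img'][:,:,::-1]
w=shot('top','t15.png');a,b=map(int,proj(w,[.483,.271,.1]))
m=shot('wrist','w15.png')
cv2.imwrite('pics/z22.png',np.vstack([np.hstack([cv2.resize(i[v-36:v+36,u-48:u+48],(400,300),interpolation=2),cv2.resize(w['img'][b-36:b+36,a-48:a+48,::-1],(400,300),interpolation=2)]),np.hstack([cv2.resize(m['img'][:,:,::-1],(400,300)),cv2.resize(m['img'][120:270,150:350,::-1],(400,300))])]))
E
```

```text
t 15.35 p [0.4834 0.2696 0.1515] op 0.116 F [ 0.2 -0.5 -0.9]
shift units [ 0.61   0.022 -0.018]
level turn deg [ 0.   -0.1   0.03]
```

View pics/z22.png

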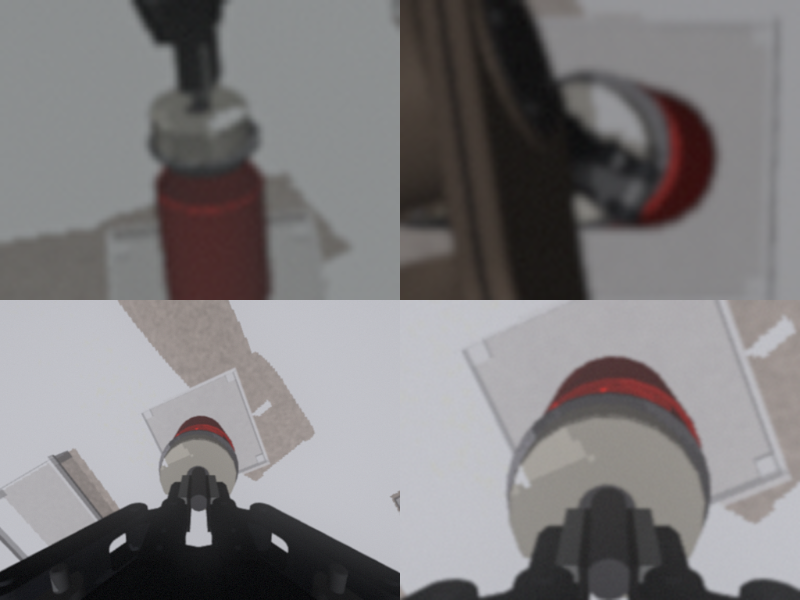

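```bash
python3 - <<'E'
from h import *
d=np.load('pics/s15.npz');i=d['img'][:,:,::-1].copy()
def circ(c,r,z,col):
  P=np.array([(np.array(proj(d,[c[0]+r*np.cos(t),c[1]+r*np.sin(t),z]))-[180,85])*16 for t in np.linspace(0,2*np.pi,90)]).astype(int)
  cv2.polylines(j,[P],True,col,1)
j=cv2.resize(i[85:123,180:230],(800,608),interpolation=2)
circ((.483,.271),.036,.1,(0,255,0))
circ((.4834,.2696),.036,.0305+.1+.004,(255,255,0))
circ((.4834,.2696),.031,.1205+.036,(0,255,255))
cv2.imwrite('pics/z23.png',j[:600])
E
```

```text
(no output)
```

View pics/z23.png

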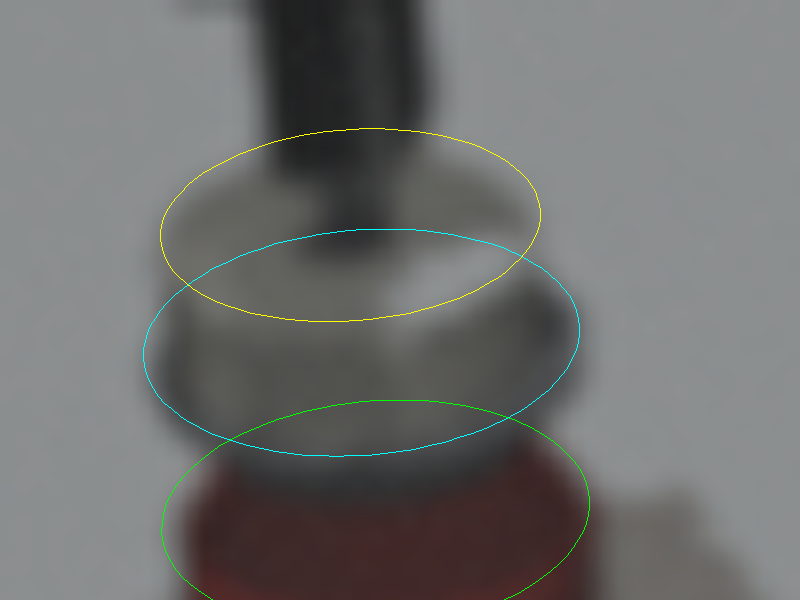

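drive_tool --series '[[[0.1, 0.02, 0.01], [0, -0.1, 0]], [[0.12, 0, 0], [0, 0, 0]], [[0, 0, 0], [0, 0, 0]]]'

```text
time: 15.8
eef_pos: [0.4844, 0.2703, 0.1398]
tcp_rot: [0.146, 0.692, -0.147, 0.692]
contact_force: [0.5, 0.2, -1.4]
opening: 0.12
```

```bash
python3 - <<'E'
from h import *
s,R=st();to(s,R,[.4835,.271,.121]);lev(s,R)
E
```

```text
t 15.8 p [0.4844 0.2703 0.1398] op 0.12 F [ 0.5  0.2 -1.4]
shift units [ 0.376  0.005 -0.021]
level turn deg [-0.    0.03  0.03]
```

drive_tool --series '[[[0.12, 0, -0.02], [0, 0, 0]], [[0.08, 0, 0], [0, 0, 0]], [[0, 0, 0], [0, 0, 0]]]'

```text
time: 16.1
eef_pos: [0.483, 0.2708, 0.1283]
tcp_rot: [0.146, 0.692, -0.147, 0.692]
contact_force: [0.0, -0.5, -1.3]
opening: 0.118
```

```bash
python3 - <<'E'
from h import *
s,R=st();to(s,R,[.4835,.271,.121]);lev(s,R)
E
```

```text
t 16.1 p [0.483  0.2708 0.1283] op 0.118 F [ 0.  -0.5 -1.3]
shift units [0.146 0.008 0.007]
level turn deg [ 0.   -0.01  0.07]
```

drive_tool --series '[[[0.06, 0, 0], [0, 0, 0]], [[0.06, 0, 0], [0, 0, 0]], [[0, 0, 0], [0, 0, 0]]]'

```text
time: 16.4
eef_pos: [0.4835, 0.2715, 0.1224]
tcp_rot: [0.147, 0.692, -0.146, 0.692]
contact_force: [0.2, 0.8, -1.6]
opening: 0.12
```

drive_tool --series '[[[0.05, 0, 0], [0, 0, 0]], [[0.04, 0, 0], [0, 0, 0]], [[0, 0, 0], [0, 0, 0]]]'

```text
time: 16.7
eef_pos: [0.4848, 0.2718, 0.1216]
tcp_rot: [0.146, 0.691, -0.146, 0.693]
contact_force: [-1.0, -0.0, -1.2]
opening: 0.122
```

```bash
python3 - <<'E'
from h import *
s,R=st();to(s,R,[.4835,.271,.121]);lev(s,R)
d=shot('side','s16.png');i=d['img'][:,:,::-1]
cv2.imwrite('pics/z24.png',cv2.resize(i[85:153,165:255],(800,604),interpolation=2)[:600])
E
```

```text
t 16.7 p [0.4848 0.2718 0.1216] op 0.122 F [-1.  -0.  -1.2]
shift units [ 0.012 -0.024 -0.017]
level turn deg [ 0.    0.13 -0.09]
```

View pics/z24.png

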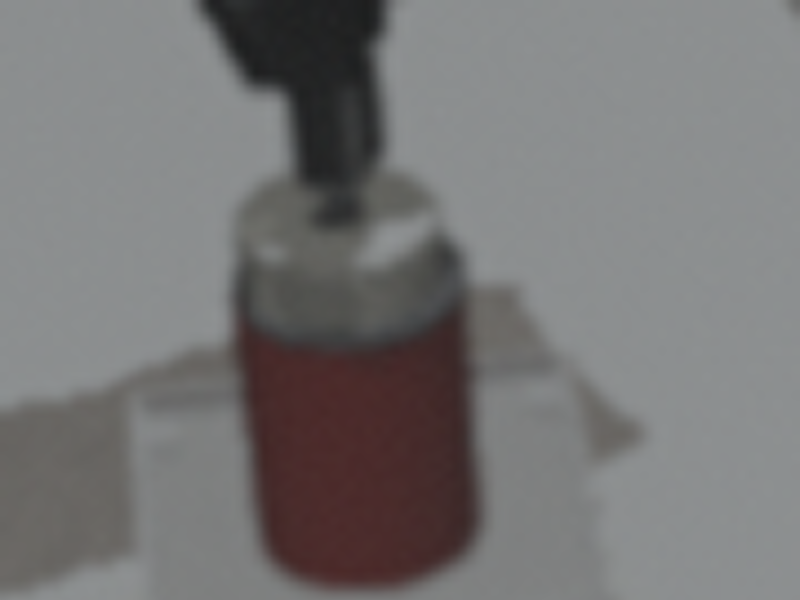

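drive_tool --series '[[[0.06, -0.02, -0.01], [0, 0, 0]], [[0, 0, 0], [0, 0, 0]]]'

```text
time: 16.95
eef_pos: [0.4849, 0.2718, 0.1212]
tcp_rot: [0.147, 0.69, -0.145, 0.693]
contact_force: [-0.4, -0.6, -1.8]
opening: 0.122
```

drive_tool --series '[[[0, 0, 0], [0, 0, 0]], [[0, 0, 0], [0, 0, 0]], [[0, 0, 0], [0, 0, 0]]]' --grip -0.4

```text
time: 17.25
eef_pos: [0.4851, 0.2715, 0.1205]
tcp_rot: [0.147, 0.69, -0.145, 0.694]
contact_force: [0.2, -0.3, 0.1]
opening: 0.306
```

```bash
python3 - <<'E'
from h import *
s,R=st();to(s,R,[.4835,.271,.18]);lev(s,R)
d=shot('side','s17.png');i=d['img'][:,:,::-1]
cv2.imwrite('pics/z25.png',cv2.resize(i[85:153,165:255],(800,604),interpolation=2)[:600])
E
```

```text
t 17.25 p [0.4851 0.2715 0.1205] op 0.306 F [ 0.2 -0.3  0.1]
shift units [-1.19  -0.017 -0.02 ]
level turn deg [ 0.    0.26 -0.22]
```

View pics/z25.png

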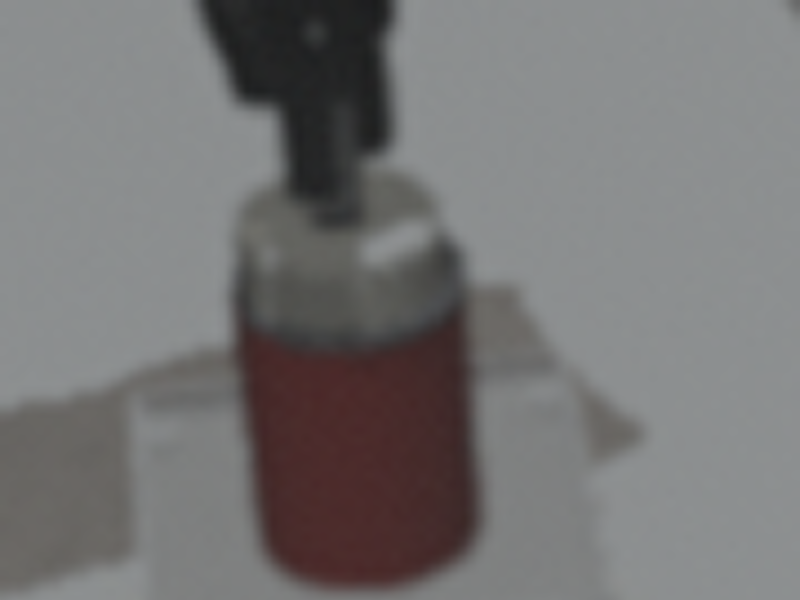

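drive_tool --series '[[[-0.2, 0, 0], [0, 0, 0]], [[-0.5, 0, 0], [0, 0, 0]], [[-0.5, 0, 0], [0, 0, 0]], [[-0.2, 0, 0], [0, 0, 0]], [[0, 0, 0], [0, 0, 0]]]'

```text
time: 17.8
eef_pos: [0.4843, 0.271, 0.1933]
tcp_rot: [0.147, 0.691, -0.146, 0.693]
contact_force: [-0.7, 0.8, -0.0]
opening: 0.303
```

drive_tool --series '[[[0, 0, 0], [0, 0, 0]], [[0, 0, 0], [0, 0, 0]], [[0, 0, 0], [0, 0, 0]], [[0, 0, 0], [0, 0, 0]], [[0, 0, 0], [0, 0, 0]]]' --grip 1

```text
time: 18.3
eef_pos: [0.4824, 0.2702, 0.1892]
tcp_rot: [0.146, 0.692, -0.147, 0.691]
contact_force: [-0.5, 0.8, -0.3]
opening: 1.003
```

```bash
python3 - <<'E'
from h import *
s,R=st();to(s,R,[.4849,.2717,.15]);lev(s,R)
m=shot('wrist','w18.png');print(proj(m,[.4849,.2717,.164]),proj(m,[.4849,.2717,.126]))
cv2.imwrite('pics/z26.png',cv2.resize(m['img'][120:300,140:380,::-1],(800,600),interpolation=2))
E
```

```text
t 18.3 p [0.4824 0.2702 0.1892] op 1.003 F [-0.5  0.8 -0.3]
shift units [0.783 0.049 0.035]
level turn deg [ 0.   -0.08  0.12]
(np.float64(258.7180721186007), np.float64(216.22537666296162)) (np.float64(258.09827034869096), np.float64(201.26906376345627))
```

View pics/z26.png

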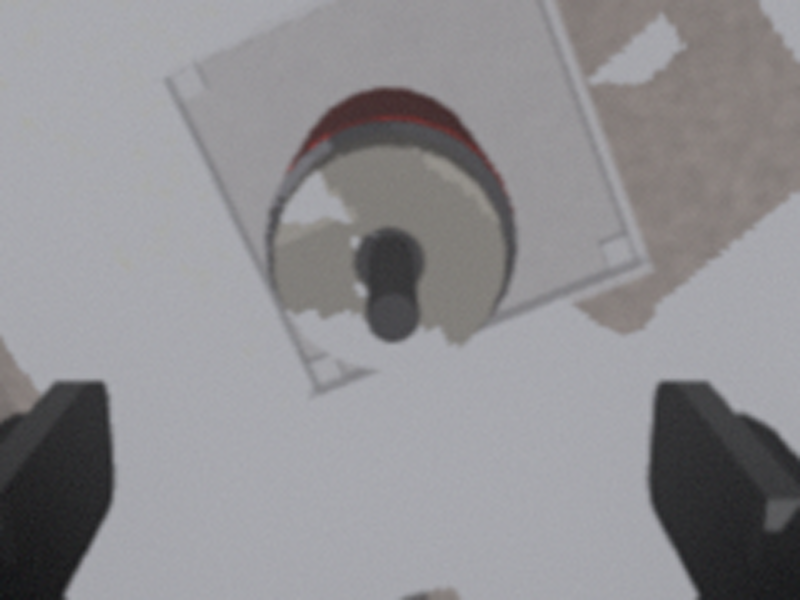

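```bash
python3 - <<'E'
from h import *
m=np.load('pics/w18.npz');print(onz(m,257.6,215.4,.164),onz(m,256.4,198.6,.126))
s,R=st();to(s,R,[.4842,.2706,.15])
E
```

```text
[0.48398645 0.27120941 0.164     ] [0.48210097 0.27132293 0.126     ]
t 18.35 p [0.4823 0.2702 0.1891] op 0.997 F [ 0.3 -0.1 -0.5]
shift units [0.782 0.024 0.032]
```

drive_tool --series '[[[0.2, 0.03, 0.01], [0, 0, 0]], [[0.4, 0, 0], [0, 0, 0]], [[0.4, 0, 0], [0, 0, 0]], [[0.3, 0, 0], [0, 0, 0]], [[0, 0, 0], [0, 0, 0]]]'

```text
time: 18.85
eef_pos: [0.4831, 0.2714, 0.1194]
tcp_rot: [0.146, 0.693, -0.147, 0.691]
contact_force: [-0.1, -0.7, -0.2]
opening: 1.002
```

```bash
python3 - <<'E'
from h import *
s,R=st();to(s,R,[.4833,.2713,.092]);lev(s,R)
d=shot('side','s19.png');i=d['img'][:,:,::-1]
m=shot('wrist','w19.png')
cv2.imwrite('pics/z27.png',np.hstack([cv2.resize(i[85:145,165:245],(400,300),interpolation=2),cv2.resize(m['img'][120:300,140:380,::-1],(400,300),interpolation=2)]))
E
```

```text
t 18.85 p [0.4831 0.2714 0.1194] op 1.002 F [-0.1 -0.7 -0.2]
shift units [0.548 0.001 0.006]
level turn deg [ 0.   -0.11  0.14]
```

View pics/z27.png

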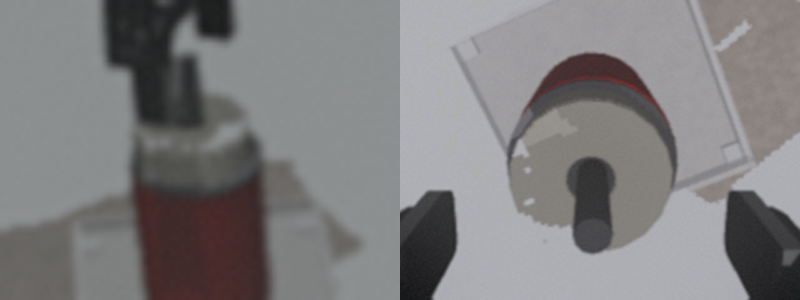

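drive_tool --series '[[[0.2, 0, 0], [0, 0, 0]], [[0.18, 0, 0], [0, 0, 0]], [[0, 0, 0], [0, 0, 0]]]'

```text
time: 19.25
eef_pos: [0.4864, 0.2727, 0.104]
tcp_rot: [0.147, 0.69, -0.145, 0.694]
contact_force: [-0.6, -0.2, 0.3]
opening: 0.999
```

```bash
python3 - <<'E'
from h import *
s,R=st();to(s,R,[.4833,.2713,.092]);lev(s,R)
d=shot('side','s20.png');i=d['img'][:,:,::-1]
for z in (.12,.115,.11,.104): 
  c=np.array(s['eef_pos'])[:2]-.0425*R[:2,1]-.011*R[:2,2]; print(z,(np.array(proj(d,[c[0],c[1],z]))-[165,85])*10)
m=shot('wrist','w20.png')
cv2.imwrite('pics/z28.png',cv2.resize(i[85:145,165:245],(800,600),interpolation=2))
E
```

```text
t 19.25 p [0.4864 0.2727 0.104 ] op 0.999 F [-0.6 -0.2  0.3]
shift units [ 0.24  -0.051 -0.047]
level turn deg [ 0.    0.28 -0.21]
0.12 [297.41289461 331.59400223]
0.115 [299.22620536 347.84162705]
0.11 [301.03095471 364.00240522]
0.104 [303.18541731 383.28152215]
```

View pics/z28.png

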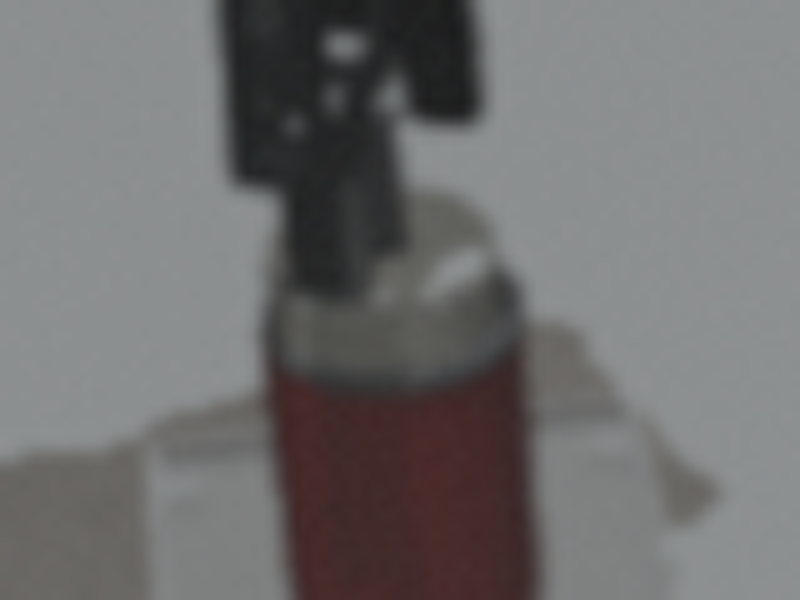

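drive_tool --series '[[[0.12, -0.05, -0.05], [0, 0.25, -0.2]], [[0.1, 0, 0], [0, 0, 0]], [[0, 0, 0], [0, 0, 0]]]'

```text
time: 19.65
eef_pos: [0.4841, 0.2717, 0.0942]
tcp_rot: [0.147, 0.691, -0.146, 0.693]
contact_force: [0.1, -0.0, -0.6]
opening: 1.001
```

```bash
python3 - <<'E'
from h import *
s,R=st();to(s,R,[.4833,.2713,.092]);lev(s,R)
m=shot('wrist','w21.png');d=shot('side','s21.png');i=d['img'][:,:,::-1]
cv2.imwrite('pics/z29.png',np.hstack([cv2.resize(i[85:145,165:245],(400,300),interpolation=2),cv2.resize(m['img'][120:300,140:380,::-1],(400,300),interpolation=2)]))
E
```

```text
t 19.65 p [0.4841 0.2717 0.0942] op 1.001 F [ 0.1 -0.  -0.6]
shift units [ 0.044 -0.015 -0.011]
level turn deg [ 0.    0.15 -0.13]
```

View pics/z29.png

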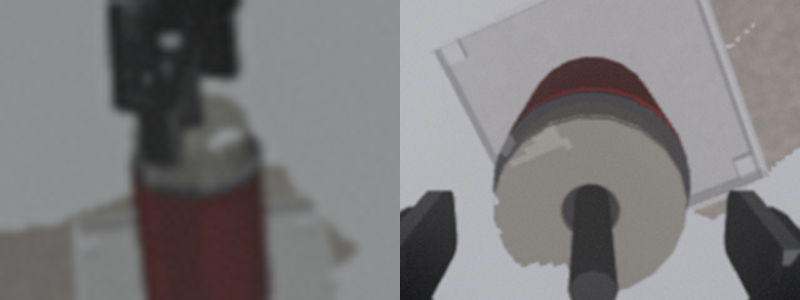

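drive_tool --series '[[[0.07, -0.01, -0.01], [0, 0.1, -0.1]], [[0, 0, 0], [0, 0, 0]]]'

```text
time: 19.95
eef_pos: [0.484, 0.2717, 0.0913]
tcp_rot: [0.147, 0.691, -0.146, 0.693]
contact_force: [-0.1, -0.1, -0.0]
opening: 0.995
```

drive_tool --series '[[[0, 0, 0], [0, 0, 0]], [[0, 0, 0], [0, 0, 0]], [[0, 0, 0], [0, 0, 0]], [[0, 0, 0], [0, 0, 0]]]' --grip -0.2 --newtons 30

```text
time: 20.35
eef_pos: [0.4844, 0.2718, 0.0921]
tcp_rot: [0.147, 0.691, -0.146, 0.693]
contact_force: [0.3, 0.5, -0.5]
opening: 0.704
```

```bash
python3 - <<'E'
from h import *
s,R=st();lev(s,R)
m=shot('wrist','w22.png');d=shot('side','s22.png');i=d['img'][:,:,::-1]
cv2.imwrite('pics/z30.png',np.hstack([cv2.resize(i[85:145,165:245],(400,300),interpolation=2),cv2.resize(m['img'][120:300,140:380,::-1],(400,300),interpolation=2)]))
E
```

```text
t 20.35 p [0.4844 0.2718 0.0921] op 0.704 F [ 0.3  0.5 -0.5]
level turn deg [ 0.    0.15 -0.11]
```

View pics/z30.png

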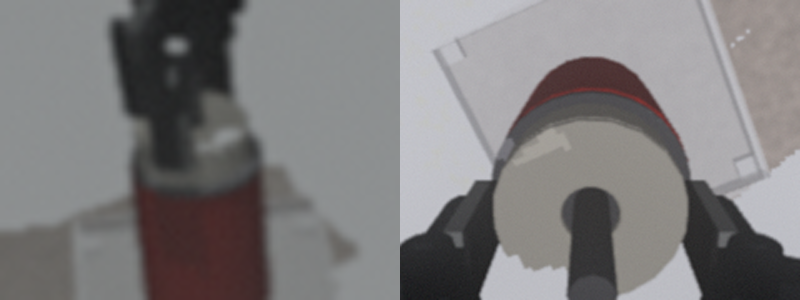

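drive_tool --series '[[[-0.15, 0, 0], [0, 0, 0]], [[-0.2, 0, 0], [0, 0, 0]], [[-0.2, 0, 0], [0, 0, 0]], [[0, 0, 0], [0, 0, 0]]]'

```text
time: 20.85
eef_pos: [0.4843, 0.2718, 0.1219]
tcp_rot: [0.147, 0.691, -0.146, 0.693]
contact_force: [0.4, -0.9, -0.7]
opening: 0.704
```

```bash
python3 - <<'E'
from h import *
s,R=st();to(s,R,[.4842,.2716,.205]);lev(s,R)
m=shot('wrist','w23.png');d=shot('side','s23.png');i=d['img'][:,:,::-1]
cv2.imwrite('pics/z31.png',np.hstack([cv2.resize(i[75:135,165:245],(400,300),interpolation=2),cv2.resize(m['img'][120:300,140:380,::-1],(400,300),interpolation=2)]))
E
```

```text
t 20.85 p [0.4843 0.2718 0.1219] op 0.704 F [ 0.4 -0.9 -0.7]
shift units [-1.662e+00 -1.000e-03  3.000e-03]
level turn deg [ 0.    0.15 -0.11]
```

View pics/z31.png

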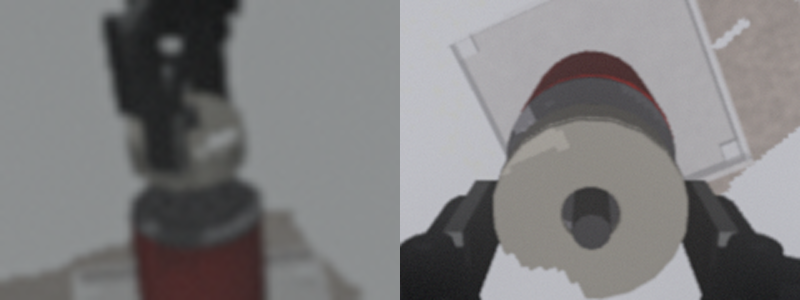

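The outer lid rises alone and the inner lid stays seated. I continue straight up.

drive_tool --series '[[[-0.3, 0, 0], [0, 0, 0]], [[-0.4, 0, 0], [0, 0, 0]], [[-0.4, 0, 0], [0, 0, 0]], [[-0.4, 0, 0], [0, 0, 0]], [[-0.3, 0, 0], [0, 0, 0]]]'

```text
time: 21.45
eef_pos: [0.4809, 0.2706, 0.2124]
tcp_rot: [0.145, 0.694, -0.148, 0.69]
contact_force: [0.9, -1.0, 0.3]
opening: 0.709
```

drive_tool --series '[[[-0.1, 0, 0], [0, 0, 0]], [[0, 0, 0], [0, 0, 0]], [[0, 0, 0], [0, 0, 0]]]'

```text
time: 21.75
eef_pos: [0.4822, 0.271, 0.2215]
tcp_rot: [0.146, 0.692, -0.147, 0.691]
contact_force: [-0.3, 0.5, -1.6]
opening: 0.708
```

```bash
python3 - <<'E'
from h import *
s,R=st();lev(s,R);print(np.round(s['dq'],3))
d=shot('side','s24.png');i=d['img'][:,:,::-1];t=shot('top','t24.png')
cv2.imwrite('pics/z32.png',np.hstack([cv2.resize(i[45:165,145:305],(400,300),interpolation=2),cv2.resize(t['img'][:,:,::-1],(400,300))]))
m=shot('side','s25.png');cv2.imwrite('pics/z33.png',cv2.resize(i[80:380,130:380],(500,600)))
E
```

```text
t 21.75 p [0.4822 0.271  0.2215] op 0.708 F [-0.3  0.5 -1.6]
level turn deg [ 0.   -0.06  0.08]
[ 0.    -0.002  0.004  0.001  0.003 -0.001]
```

View pics/z32.png

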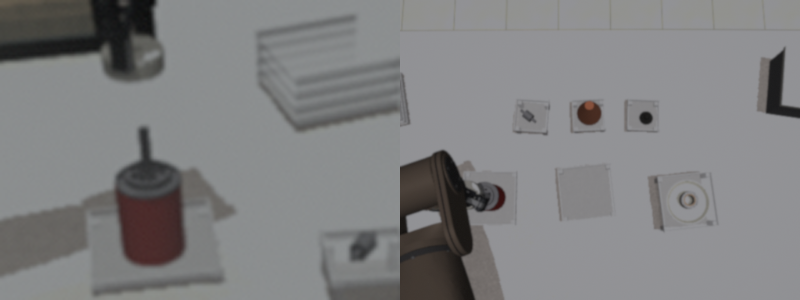

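View pics/z33.png

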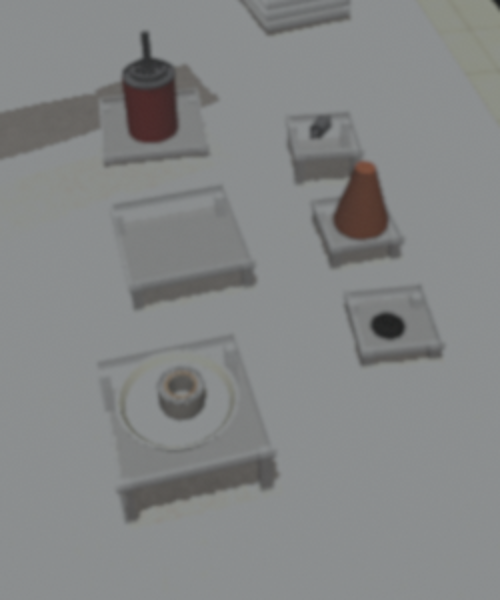

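```bash
python3 -c "
from h import *
print(ctrl.sign_off()); st()"
```

```text
the job is handed in; nothing more can be done
None
the job is handed in; nothing more can be done
```

The job is done and handed in at about 22 s of the 61 s allowed; sign-off gave no verdict. I slid the tape roll off the stem and set it down flat in the saucer. Then I carried both lids by the stem onto the canister, let go, and lifted off the outer lid alone.

**Last checks:**
- **Outer lid:** held in the gripper at an opening of 0.708. Its lower edge is about 69 mm above the stem's tip.
- **Inner lid:** the last pictures show it seated level on the canister, which stands upright on its tray.
- **Roll:** the last pictures show it flat in the saucer.
- **Bystanders:** the cone, valve and suction cup look undisturbed.
- **Forces:** every reading stayed within about 3 N.

**What failed or disagreed:**
- **First grasp:** the first close on the roll missed. In the cameras the fingertips were 14–28 mm behind the reported TCP, depending on opening, not 11 mm ahead of it. I re-measured, went lower and then gripped it.
- **Landing contact:** the force reading gave no clear sign of contact when setting things down. I judged it by the height stopping where expected and by the pictures.
- **Side camera:** it disagreed with the other two by a few millimetres, up to about 8 mm at the canister, so I relied mainly on the wrist and top views.

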